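# Restock the pantry can rack

## Robot

A 6-joint arm with a two-finger parallel gripper is mounted at the origin on the work surface. World frame = base frame: x ahead of the robot, y to its left, z up, the work surface at z = 0. Lengths are in mm, angles in rad, forces in N, time in s.
With the tool pointing down it reaches from about 350 to 775 mm from the base axis. Payload 7.3 kg.
Tool frame: the origin (TCP) lies on the centre line of the jaws, within the pads' length; the fingertips stand 22 mm ahead of it and the grasp point (between the pads) lies 3 mm ahead of it (bot.finger_overhang is the distance from the TCP to the fingertips, in mm); y points along the fingers, z is the direction in which the jaws open and shut, and the axes are right-handed (so a half turn about y gives the same grasp; the last joint's range is limited). The gripper opens to 92 mm and grips with 3 to 60 N. Pads are 19 mm wide; open, the fingers measure 130 mm over their backs; the gripper's body (75 mm by 190 mm) begins 47 mm behind the grasp point.
Start: joints at [-1.302, 0.342, 1.524, -0, 1.275, -0.146], TCP at [211.603, -480.489, 218.941] pointing down, gripper open.
Joint ranges: [-2.53, 2.53], [-0.77, 2.02], [0.04, 2.7], [-1, 4.14], [0.28, 2.66], [-3.11, 3.11]. Speed limits (rad/s): [2.57, 2.57, 3.14, 3.14, 3.14, 3.14].

## Interface

Orientations are given as [roll, pitch, yaw] about the fixed x, y, z axes, in that order (R = Rz(yaw) Ry(pitch) Rx(roll)).
In Python, from plant import bot, viewer, find_in, spot_point gives the robot as it stands.
- The arm moves only by the tool send_rows, never from a script. Its argument "moves" is a list of rows, each a list of 3 entries, a list of its own where there are three numbers: the shift along the tool's x, y, z in mm, then the turn, a rotation vector about the tool's x, y, z in degrees, then the finger opening in mm, from 0 to 91.8. A call has 1 to 20 rows; each row shifts and turns the pose as measured when the row begins, along the tool's axes as they then stand; what a row does not reach is not made up. A row lasts 1/8 s, in which the tool goes at most 62.5 mm and 10.7 degrees, less where a joint would pass 70% of its speed; a pose out of reach is approached as far as the arm can. A call with a gripper value outside its range is refused whole. The fingers move at their own pace and stop on an object; the grip force is fixed at half the most. Time passes only in rows, so rows that do not move let the fingers close. It gives the time, the measured TCP pose, the force and the opening at its end, in the units of the state.
- bot.get_obs(): the state, without advancing time (a new reading comes with each control period).
- viewer.capture(name): name is "side" or "top" or "wrist"; returns the picture (400x640x3 uint8, blue, green, red); there is no depth.
- viewer.camera_model(name): a dict with "fx", "fy", "cx", "cy" (pixels), "rvec" (rotation vector, rad) and "tvec" (3), from world to camera coordinates, as OpenCV has them. Camera axes: x right, y down, z forward; pixel columns grow to the right and rows downward; lengths in mm; the calibration is good to about 2 mm. A picture is of the moment at which its call begins: read the wrist's pose just before it. camera_model takes no time and is no camera call; for the wrist camera it gives the pose at the moment of the call.
- bot.close_job(): hands the job in, once; it reports no verdict.
Trained networks look in the newest picture that a camera, given by its name, has taken for a name from the list of things; names that differ only in an ending like _2 or _b are one class to them, and where a whole thing is asked for, a point or a joint stands for the part that bears it (a point fixed in the world has none). Each returns a list of dicts, best first, with "conf" (0 to 1); they miss things now and then, are a little off and sometimes report something else, mostly with a low value. They report only what shows in the picture. A call takes as long as a camera call. They do not tell look-alikes from the thing itself.
- find_in(camera, thing): "extent" ([centre column, centre row, width, height] in pixels, round what is visible of it).
- spot_point(camera, thing): "point" ([column, row] in pixels: a listed point, or the origin of a listed thing).
The state is a dict: "time": time; "joint_positions": joint angles; "dq": joint speeds; "tau": joint torques, N m; "tool_pos": TCP position; "tcp_rot": TCP orientation; "contact_force": force on the tool from outside, world axes, zero at the start; "moment": the same for the moment, N m; "grip_width": finger opening in mm.
Only numpy, scipy, OpenCV 4.12 (cv2) and the standard library are available. Lean on these libraries where they do the work, as an engineer would, in place of code of your own. Each camera call takes 0.05 s, during which the arm holds its last target.

## Task

Restock the two-step can rack: stand the yellow-label can on the upper step midway between the two jars, stack the loose blue tin squarely on top of the blue tin already on the lower step, and stand the brown spice jar on the middle line of the lower step, directly in front of the olive jar. Take the two purple cartons together in one grasp, never parting them, and stand them side by side against each other on the lower step, directly in front of the jam jar and square to the rack with their narrow sides to the front. Set everything down upright, dropping nothing, and leave the goods already on the rack and the big green can on the table where they are.

Things in the scene. Friction and masses are not known exactly. Their poses are not given: they have to be found in the camera images.
- rack: Two-step bamboo can rack, fixed, 200 deep x 380 wide. Origin: underside centre, at table height; x points to its back, y to its left seen from the front. Lower (front) step: top 30 mm up, clear from x -94 to 0, middle line x = -47. Upper (back) step: top 70 mm up, clear from x +6 to +94, middle line x = +50. Lips at the step edges are 6 mm high.
- jam_jar: Red jam jar with a white cap, 66 diameter x 100 high, standing loose on the upper step, near one end (about 120 mm left or right of the rack's middle, opposite the olive jar). Origin: centre of its underside. Its x and y axes are parallel to the rack's. Not to be moved.
- olive_jar: Jar of green olives with a brass cap, 66 diameter x 100 high, standing loose on the upper step, near the other end. Origin: centre of its underside. Its x and y axes are parallel to the rack's. Not to be moved.
- stocked_tin: Flat tin with a blue label, 66 diameter x 40 high, already standing loose at about the middle of the lower step. Origin: centre of its underside, 30 mm above the table. Not to be moved.
- tin_mid (a point): Centre (20 mm above its underside) of the loose flat tin with a blue label, 66 diameter x 40 high, about 0.13 kg, same kind as the stocked tin. Starts standing on the table. Its z axis points up.
- corn_can_mid (a point): Centre (42.5 mm above its underside) of the small can with a yellow label, 54 diameter x 85 high, about 0.19 kg. Starts standing on the table. Its z axis points up.
- spice_jar_mid (a point): Centre (47.5 mm above its underside) of the slim brown spice jar with a black cap, 44 diameter x 95 high, about 0.14 kg. Starts standing on the table. Its z axis points up.
- carton_a_mid (a point): Centre (42.5 mm above its underside) of one of two equal purple cartons with a cream band, 73 (its x) x 28 thick (its y) x 85 high (z, up), about 0.09 kg. Starts standing upright on the table beside carton_b, broad sides together; the pair is 57 mm thick over both.
- carton_b_mid (a point): Centre (42.5 mm above its underside) of the other purple carton, 73 (its x) x 28 thick (its y) x 85 high (z, up), about 0.09 kg. Starts beside carton_a, its centre 29 mm to carton_a's +y side.
- big_can: Big can with a green label, 100 diameter x 115 high, on the table. Origin: centre of its underside. Leave it alone.
Not all that is in view belongs to the job. What is shaped like the part that bears spice_jar_mid but pink or turquoise is not meant. What is shaped like the part that bears corn_can_mid but turquoise is not meant.

How it is judged (in metres and radians):
On the way:
1. the two cartons are lifted together, side by side, clear of the table (height (world z) of each of carton_a_mid, carton_b_mid above 0.08 m and distance between carton_a_mid and carton_b_mid below 0.036 m), for 0.2 s.
At the end, for the whole second after the job is handed in: Each thing upright on its step, within 15 mm of its place (corn can midway between jars; spice jar in front of olives; cartons touching, in front of jam, square within 0.25 rad), tin on tin within 10 mm; stock moved under 15 mm, big can under 25 mm; all at rest (x of corn_can_mid in the frame of rack between 0.035 and 0.065 m and z of corn_can_mid in the frame of rack between 0.1065 and 0.1185 m and horizontal distance between corn_can_mid and jam_jar below 0.137 m and horizontal distance between corn_can_mid and olive_jar below 0.137 m and horizontal distance between tin_mid and stocked_tin below 0.01 m and z of tin_mid in the frame of stocked_tin between 0.055 and 0.065 m and x of spice_jar_mid in the frame of rack between -0.062 and -0.032 m and z of spice_jar_mid in the frame of rack between 0.0715 and 0.0835 m and y of spice_jar_mid in the frame of olive_jar between -0.015 and 0.015 m and x of carton_a_mid in the frame of rack between -0.062 and -0.032 m and z of carton_a_mid in the frame of rack between 0.0665 and 0.0785 m and y of carton_a_mid in the frame of jam_jar between -0.03 and 0.03 m and angle between the y axis of each of carton_a_mid, carton_b_mid and the y axis of rack, either way round below 0.25 rad and x of carton_b_mid in the frame of rack between -0.062 and -0.032 m and z of carton_b_mid in the frame of rack between 0.0665 and 0.0785 m and y of carton_b_mid in the frame of jam_jar between -0.03 and 0.03 m and distance between carton_a_mid and carton_b_mid below 0.036 m and angle between each of tin_mid, corn_can_mid, spice_jar_mid, carton_a_mid, carton_b_mid, jam_jar, olive_jar, stocked_tin's own z axis and vertical below 0.1 rad and linear speed of each of tin, corn_can, spice_jar, carton_a, carton_b below 0.02 m/s and distance of each of jam_jar, olive_jar, stocked_tin from where it was at the start of the episode below 0.015 m and distance of big_can from where it was at the start of the episode below 0.025 m).
It fails at once if the two cartons are parted (centres more than 60 mm apart) (distance between carton_a_mid and carton_b_mid above 0.06 m).
It fails at once if goods already on the rack are shifted by more than 15 mm (distance of any of jam_jar, olive_jar, stocked_tin from where it was at the start of the episode above 0.015 m).
It fails at once if the big can is shifted by more than 25 mm (distance of big_can from where it was at the start of the episode above 0.025 m).
It fails at once if something is dropped (falls free of the fingers at more than 0.8 m/s) ((linear speed of tin above 0.8 m/s and contact force between the fingers and tin below 0.05 N) or (linear speed of corn_can above 0.8 m/s and contact force between the fingers and corn_can below 0.05 N) or (linear speed of spice_jar above 0.8 m/s and contact force between the fingers and spice_jar below 0.05 N) or (linear speed of carton_a above 0.8 m/s and contact force between the fingers and carton_a below 0.05 N) or (linear speed of carton_b above 0.8 m/s and contact force between the fingers and carton_b below 0.05 N)).
It also fails if it takes over 125 s, if anything falls off the work surface, if the arm or the gripper's body presses on something with over 40 N, if the wrist force passes 120 N, or if a joint passes its speed limit or range.

## Working session

There is one attempt and no reset: what is moved stays moved. The work goes in short steps, Python scripts to look and compute and a tool call to move; the robot and the scene stay as the last step left them, time stands still between calls to the robot, and variables do not carry over. Pictures are saved under pics/ and viewed, and the job is handed in when it is done.

Besides the shell and the picture viewer there is one more tool, called by a JSON object that holds its "api" and its "payload", one argument or row to a line. send_rows: Moves the arm, as the interface text tells. Its arguments: {"type":"object","properties":{"moves":{"type":"array","items":{"type":"array"}}},"required":["moves"]}

```bash
ls; mkdir -p pics
python3 - <<'E'
from plant import bot, viewer, find_in, spot_point
import cv2
print(bot.get_obs())
for n in ["side","top","wrist"]:
    print(n,viewer.camera_model(n))
    cv2.imwrite(f"pics/{n}0.png",viewer.capture(n))
E
```

```text
pics
{'time': 0.0, 'joint_positions': array([-1.30201469e+00,  3.42734780e-01,  1.52504145e+00,  9.87858358e-06,
        1.27540314e+00, -1.45992066e-01]), 'dq': array([-7.32731722e-04,  8.54476622e-04,  8.27295223e-05, -1.44570876e-03,
       -8.83362868e-04,  3.54450730e-04]), 'tau': array([ 8.67602284e-05, -4.31247103e+01, -2.44224751e+01,  7.18830898e-02,
        5.61777223e-02, -1.28199981e-04]), 'tool_pos': array([ 211.47701362, -480.05090166,  218.23019484]), 'tcp_rot': array([-1.57236479e+00,  2.40172278e-04, -2.72682202e+00]), 'contact_force': array([-0.78941398,  0.05676378, -0.16819319]), 'moment': array([-0.00680837,  0.00778106, -0.05222243]), 'grip_width': 91.74317683192774}
side {'fx': 389.23977719647803, 'fy': 389.23977719647803, 'cx': 312.58767893720193, 'cy': 194.28250373169712, 'rvec': array([ 0.63404052, -2.51975279,  1.34553875]), 'tvec': array([488.27657893, 154.9830511 , 846.73872091])}
top {'fx': 477.8439120705987, 'fy': 477.8439120705987, 'cx': 329.3698159520809, 'cy': 193.69365886034933, 'rvec': array([ 2.12530607, -2.14431479,  0.19196982]), 'tvec': array([  37.50065897,  509.61779932, 1329.1295658 ])}
wrist {'fx': 326.54598595220835, 'fy': 326.54598595220835, 'cx': 323.44851600777366, 'cy': 194.68520564572037, 'rvec': array([-2.43671819,  1.58820202,  0.21739652]), 'tvec': array([-524.50508316,  -33.43614685,  389.46651942])}
```

View pics/top0.png

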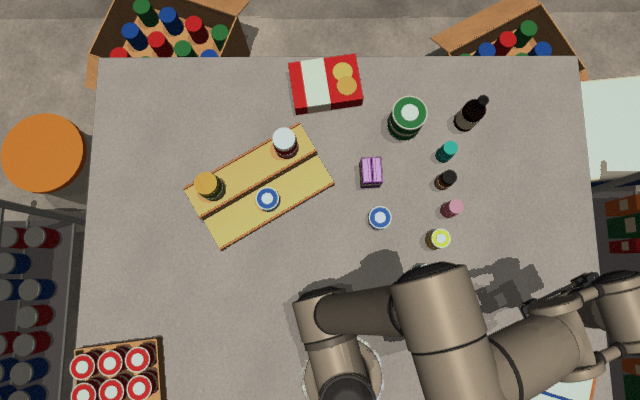

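View pics/side0.png

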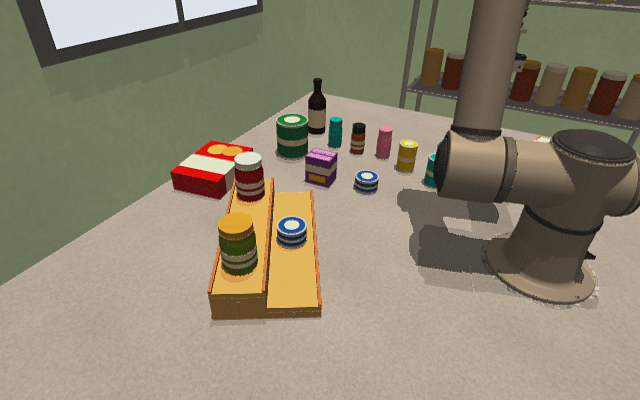

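View pics/wrist0.png

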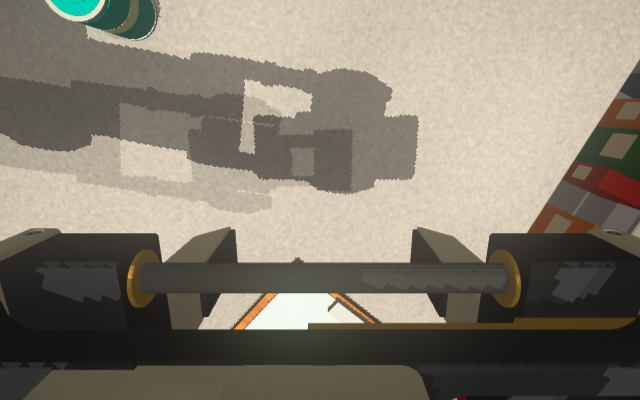

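Run:
```python
from plant import bot, viewer, find_in, spot_point
for cam in ["top","side"]:
  viewer.capture(cam)
  for t in ["rack","jam_jar","olive_jar","stocked_tin","tin_mid","corn_can_mid","spice_jar_mid","carton_a_mid","carton_b_mid","big_can"]:
    print(cam,t,[(round(d["conf"],2),[round(float(x),1) for x in d["point"]]) for d in spot_point(cam,t)][:6])
```

```text
top rack [(0.77, [262.5, 187.8]), (0.26, [267.0, 202.8])]
top jam_jar [(0.77, [289.0, 148.2])]
top olive_jar [(0.95, [211.3, 191.7])]
top stocked_tin [(0.84, [269.9, 200.1])]
top tin_mid [(0.56, [378.2, 216.4])]
top corn_can_mid [(0.56, [439.0, 236.0]), (0.53, [423.3, 274.0])]
top spice_jar_mid [(0.86, [444.6, 150.9]), (0.81, [445.8, 179.7]), (0.68, [455.3, 208.4])]
top carton_a_mid [(0.66, [372.1, 172.1])]
top carton_b_mid [(0.65, [363.1, 170.6])]
top big_can [(0.86, [398.3, 126.4]), (0.34, [286.3, 150.1])]
side rack [(0.65, [272.5, 249.4]), (0.18, [293.2, 235.5])]
side jam_jar [(0.73, [356.2, 138.1])]
side olive_jar [(0.83, [237.2, 263.3])]
side stocked_tin [(0.85, [290.3, 238.1])]
side tin_mid [(0.72, [366.7, 179.9])]
side corn_can_mid [(0.79, [407.2, 153.4]), (0.71, [432.5, 170.7]), (0.69, [319.6, 166.5])]
side spice_jar_mid [(0.93, [358.6, 138.0]), (0.78, [384.0, 142.6]), (0.65, [320.0, 169.0]), (0.58, [331.9, 131.7])]
side carton_a_mid [(0.56, [320.9, 165.2])]
side carton_b_mid [(0.74, [318.2, 169.2])]
side big_can [(0.74, [290.1, 152.2]), (0.5, [249.6, 194.9])]
```

Top view: the rack is at about (260,187), with jam at (286,143), olive at (208,186), stocked tin at (268,199) and loose tin at (380,217).
Candidates for the spice jar are brown/black cap (446,180), pink (453,208) and turquoise (446,151), so I choose the brown one. For the corn can they are yellow (440,238) and turquoise (423,274, under the arm), so I choose the yellow one. The cartons are at (371,172).

```bash
cat > h.py <<'E'
import numpy as np, cv2
from scipy.spatial.transform import Rotation as Rn
from plant import bot, viewer, find_in, spot_point
def KRt(c):
    m=viewer.camera_model(c) if isinstance(c,str) else c
    K=np.array([[m["fx"],0,m["cx"]],[0,m["fy"],m["cy"]],[0,0,1]])
    return K,cv2.Rodrigues(np.array(m["rvec"]))[0],np.array(m["tvec"])
def unproj(c,uv,z):
    K,R,t=KRt(c); C=-R.T@t
    d=R.T@np.linalg.solve(K,[uv[0],uv[1],1.]); return C+d*(z-C[2])/d[2]
def proj(c,P):
    K,R,t=KRt(c); q=(np.atleast_2d(P)@R.T+t)@K.T; return q[:,:2]/q[:,2:]
def crop(c,box,k,name,img=None):
    im=viewer.capture(c) if img is None else img
    x0,y0,x1,y1=box; cv2.imwrite("pics/"+name,cv2.resize(im[y0:y1,x0:x1],None,fx=k,fy=k,interpolation=cv2.INTER_CUBIC))
    return im
E
python3 - <<'E'
from h import *
# mid heights
for n,h,t,s in [("jam",70,(289,148.2),None),("olive",70,(211.3,191.7),(237.2,263.3)),("stocked",30,(269.9,200.1),(290.3,238.1)),("tin",20,(378.2,216.4),(366.7,179.9)),("corn",42.5,(439,236),(407.2,153.4)),("spice",47.5,(445.8,179.7),(358.6,138)),("pair",42.5,(371,172),(320.,167)),("big",0,(398.3,126.4),(290.1,152.2)),("rack",0,(262.5,187.8),(272.5,249.4))]:
    print(n,unproj("top",t,h).round(),unproj("side",s,h).round() if s else None)
im=viewer.capture("top")
crop("top",(340,100,500,260),5,"top_c1.png",im)
crop("top",(175,110,345,255),4,"top_c2.png",im)
K,R,t=KRt("wrist");o=bot.get_obs()
Rt=Rn.from_euler("xyz",o["tcp_rot"]).as_matrix()
print("cam in tool",Rt.T@(-R.T@t-o["tool_pos"]),"axes\n",(Rt.T@R.T).round(3)); print("tool R\n",Rt.round(3))
E
```

```text
jam [639. 148.  70.] None
olive [514. 365.  70.] [525. 361.  70.]
stocked [495. 205.  30.] [498. 209.  30.]
tin [ 446. -108.   20.] [ 444. -120.   20.]
corn [ 386. -277.   42.] [ 381. -288.   42.]
spice [ 547. -303.   48.] [ 546. -304.   48.]
pair [573. -88.  42.] [574. -85.  42.]
big [ 724. -179.    0.] [ 736. -190.    0.]
rack [537. 231.   0.] [532. 232.   0.]
cam in tool [ -71.79000082 -165.13542004    0.20817964] axes
 [[-0.001  0.964  0.267]
 [ 0.    -0.267  0.964]
 [ 1.     0.001 -0.   ]]
tool R
 [[-0.915  0.     0.403]
 [-0.403 -0.    -0.915]
 [-0.    -1.     0.   ]]
```

View pics/top_c1.png

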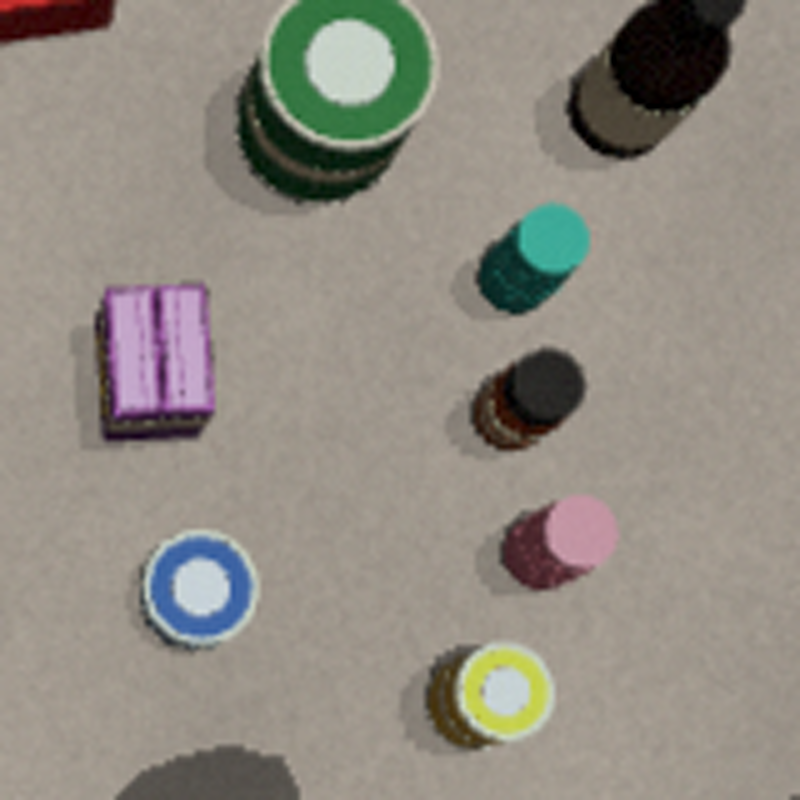

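View pics/top_c2.png

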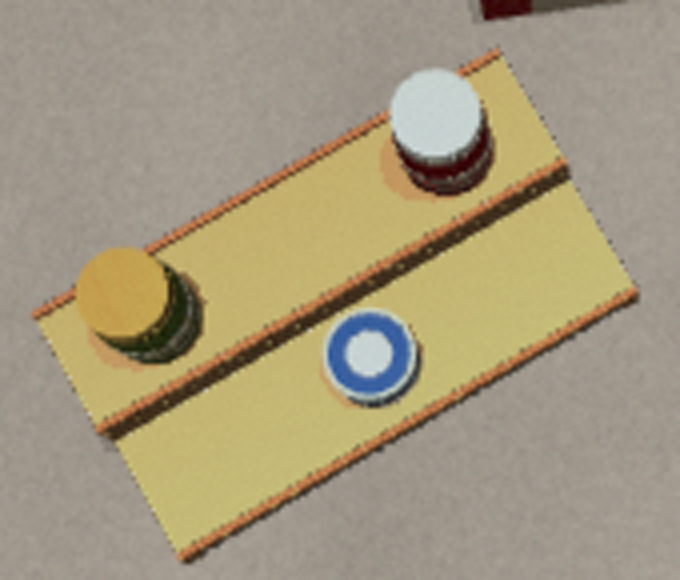

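```bash
cat >> h.py <<'E'
def cpx(p,k,o): return ((p[0]+.5)/k-.5+o[0],(p[1]+.5)/k-.5+o[1])
E
python3 - <<'E'
from h import *
from scipy.optimize import least_squares
for n,p,z in [("big",(350,62),115),("tin",(201,587),40),("corn",(506,691),85),("spice",(547,386),95)]:
    print(n,unproj("top",cpx(p,5,(340,100)),z).round(1))
for p in [(105,288),(207,286),(213,411),(110,414)]:
    print("carton corner",unproj("top",cpx(p,5,(340,100)),85).round(1))
for n,p,z in [("jam",(435,113),170),("olive",(123,293),170),("stocked",(369,354),70)]:
    print(n,unproj("top",cpx(p,4,(175,110)),z).round(1))
P=np.array([[-100,-190,36],[-100,190,36],[100,190,76],[100,-190,76]])
uv=np.array([cpx(p,4,(175,110)) for p in [(638,291),(183,558),(35,315),(498,50)]])
def W(q,P): 
    c,s=np.cos(q[2]),np.sin(q[2]); return P@np.array([[c,s,0],[-s,c,0],[0,0,1]])+[q[0],q[1],0]
r=least_squares(lambda q:(proj("top",W(q,P))-uv).ravel(),[535,231,0.5]); print(r.x,r.fun.round(2))
E
```

```text
big [ 728.6 -194.   115. ]
tin [ 441.8 -110.6   40. ]
corn [ 377.3 -271.5   85. ]
spice [ 546.  -300.4   95. ]
carton corner [606.7 -55.9  85. ]
carton corner [ 607.4 -113.6   85. ]
carton corner [ 535.3 -114.9   85. ]
carton corner [534.1 -57.2  85. ]
jam [639.6 154.8 170. ]
olive [519.4 357.5 170. ]
stocked [494.2 208.9  70. ]
[5.34199844e+02 2.30516955e+02 5.31917328e-01] [ 0.94  0.04 -0.33  1.1  -0.86 -0.39  0.29 -0.86]
```

The crop confirms the choice: brown jar with black cap at crop (547,386) and yellow can at (506,691). The rack is well fitted, at about (534,230.5) with yaw 0.532. I'll write a planner that prints the rows, then hover over the cartons.

```bash
cat >> h.py <<'E'
def plan(wps,grip,dmax=55,amax=10):
    """wps: list of (x,y,z,phi); prints rows in tool axes"""
    o=bot.get_obs(); p=o["tool_pos"].copy(); R=Rn.from_euler("xyz",o["tcp_rot"])
    out=[]
    for x,y,z,phi in wps:
        Rg=Rn.from_matrix(np.array([[-np.cos(phi),0,-np.sin(phi)],[-np.sin(phi),0,np.cos(phi)],[0,-1,0]]).astype(float))
        g=np.array([x,y,z],float)
        tot=np.degrees((R.inv()*Rg).magnitude()); 
        n=max(1,int(np.ceil(max(np.linalg.norm(g-p)/dmax,tot/amax))))
        p0,R0=p.copy(),R; rv=(R0.inv()*Rg).as_rotvec()
        for i in range(n):
            pn=p0+(g-p0)*(i+1)/n; Rnw=R0*Rn.from_rotvec(rv*(i+1)/n)
            s=R.inv().apply(pn-p); w=np.degrees((R.inv()*Rnw).as_rotvec())
            out.append([s.round(1).tolist(),w.round(1).tolist(),grip]); p,R=pn,Rnw
    print("pose",o["tool_pos"].round(1),"phi",round(float(phi_of(o)),3),"g",round(o["grip_width"],1),"F",o["contact_force"].round(1),"t",round(o["time"],2))
    print(len(out)); print(str(out).replace(" ",""))
def phi_of(o):
    M=Rn.from_euler("xyz",o["tcp_rot"]).as_matrix(); return np.arctan2(-M[1,0],-M[0,0])
E
python3 -c "
from h import *
plan([(260,-420,260,.41),(571,-86,190,.018)],91.8)"
```

```text
Traceback (most recent call last):
  File "h.py", line 23, in plan
    Rg=Rn.from_matrix(np.array([[-np.cos(phi),0,-np.sin(phi)],[-np.sin(phi),0,np.cos(phi)],[0,-1,0]]).astype(float))
  File "scipy/spatial/transform/_rotation.pyx", line 1143, in scipy.spatial.transform._rotation.Rotation.from_matrix
ValueError: Non-positive determinant (left-handed or null coordinate frame) in rotation matrix 0: [[-0.91712082  0.         -0.39860933]
 [-0.39860933  0.          0.91712082]
 [ 0.         -1.          0.        ]].
```

Tool z should be (sin φ, −cos φ).

```bash
sed -i 's/\[\[-np.cos(phi),0,-np.sin(phi)\],\[-np.sin(phi),0,np.cos(phi)\]/[[-np.cos(phi),0,np.sin(phi)],[-np.sin(phi),0,-np.cos(phi)]/' h.py
python3 -c "
from h import *
plan([(260,-420,260,.41),(571,-86,190,.018)],91.8)"
```

```text
pose [ 211.6 -480.5  218.9] phi 0.415 g 91.6 F [0.  0.4 0.1] t 1.3
11
[[[-34.3,-20.5,-17.9],[-0.0,0.1,-0.0],91.8],[[-34.3,-20.5,-18.0],[-0.0,0.1,-0.0],91.8],[[-46.5,7.8,-20.3],[0.0,2.5,0.0],91.8],[[-45.6,7.8,-22.3],[0.0,2.5,0.0],91.8],[[-44.5,7.8,-24.2],[0.0,2.5,0.0],91.8],[[-43.4,7.8,-26.1],[0.0,2.5,0.0],91.8],[[-42.3,7.8,-28.0],[0.0,2.5,0.0],91.8],[[-41.0,7.8,-29.8],[0.0,2.5,0.0],91.8],[[-39.7,7.8,-31.6],[0.0,2.5,0.0],91.8],[[-38.3,7.8,-33.3],[-0.0,2.5,-0.0],91.8],[[-36.8,7.8,-34.9],[-0.0,2.5,-0.0],91.8]]
```

{"api": "send_rows", "payload": {
  "moves": [
    [[-34, -20, -18], [0, 0, 0], 91.8],
    [[-34, -20, -18], [0, 0, 0], 91.8],
    [[-46, 8, -20], [0, 2.5, 0], 91.8],
    [[-46, 8, -22], [0, 2.5, 0], 91.8],
    [[-44, 8, -24], [0, 2.5, 0], 91.8],
    [[-43, 8, -26], [0, 2.5, 0], 91.8],
    [[-42, 8, -28], [0, 2.5, 0], 91.8],
    [[-41, 8, -30], [0, 2.5, 0], 91.8],
    [[-40, 8, -32], [0, 2.5, 0], 91.8],
    [[-38, 8, -33], [0, 2.5, 0], 91.8],
    [[-37, 8, -35], [0, 2.5, 0], 91.8],
    [[0, 0, 0], [0, 0, 0], 91.8]
  ]
}}

```text
time: 2.8
tool_pos: [582.4, -76.8, 186.2]
tcp_rot: [-1.567, 0.004, -3.136]
contact_force: [-0.9, 0.1, 0.2]
grip_width: 91.7
```

Run:
```python
from h import *
plan([(571,-86,190,.018)],91.8)
im=viewer.capture("wrist"); cv2.imwrite("pics/w1.png",im)
print(proj("wrist",[[571,-86,85],[571,-86,42.5]]))
```

```text
pose [582.4 -76.8 186.2] phi 0.005 g 91.7 F [-0.9  0.1  0.2] t 2.8
1
[[[11.4,-3.8,9.2],[-0.2,-0.7,-0.2],91.8]]
[[331.88445022 204.81892955]
 [330.61960335 192.10810887]]
```

View pics/w1.png

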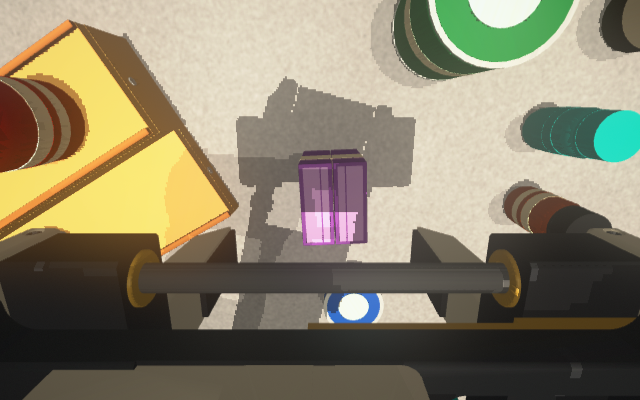

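The wrist view shows the carton pair's top face at about columns 299–367, rows 163–244. Zooming in on it.

Run:
```python
from h import *
im=cv2.imread("pics/w1.png"); crop("wrist",(280,140,390,250),6,"w1c.png",im)
```

```text
(no output)
```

View pics/w1c.png

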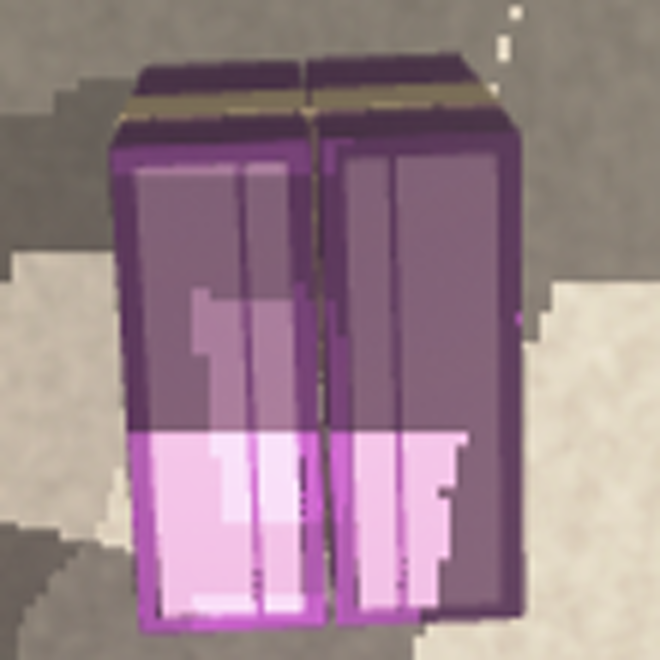

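Run:
```python
from h import *
c=[unproj("wrist",cpx(p,6,(280,140)),85) for p in [(112,148),(519,130),(523,614),(140,632)]]
c=np.array(c); print(c.round(1)); m=c.mean(0); print("ctr",m)
f=(c[0]+c[1]-c[2]-c[3]); print("yaw",np.arctan2(f[1],f[0])); l=c[0]+c[3]-c[1]-c[2]; print(np.arctan2(-l[0],l[1]))
```

```text
[[ 605.9  -57.8   85. ]
 [ 608.7 -113.8   85. ]
 [ 536.9 -117.2   85. ]
 [ 533.8  -60.8   85. ]]
ctr [571.33083671 -87.39274464  85.        ]
yaw 0.04492983888035512
0.051615318106684405
```

```bash
python3 -c "
from h import *
plan([(571.3,-87.2,150,.045)],91.8)"
```

```text
pose [581.6 -78.1 186.6] phi 0.005 g 91.7 F [ 0.2 -0.5  0.5] t 2.85
1
[[[10.4,36.6,8.8],[-0.3,-2.3,-0.2],91.8]]
```

{"api": "send_rows", "payload": {
  "moves": [
    [[10.3, 36, 8.8], [-0.2, -2.3, -0.2], 91.8],
    [[0, 0, 0], [0, 0, 0], 91.8]
  ]
}}

```text
time: 3.1
tool_pos: [570.7, -88.6, 150.8]
tcp_rot: [-1.569, 0.001, -3.096]
contact_force: [-0.1, -0.7, -0.6]
grip_width: 92.0
```

```bash
python3 -c "
from h import *
plan([(571.3,-87.2,51,.045)],91.8,dmax=35)"
```

```text
pose [570.7 -88.6 150.8] phi 0.045 g 92.0 F [-0.1 -0.7 -0.6] t 3.1
3
[[[-0.2,33.3,-0.5],[-0.0,0.0,-0.0],91.8],[[-0.2,33.3,-0.5],[-0.0,0.0,-0.0],91.8],[[-0.2,33.3,-0.5],[-0.0,0.0,-0.0],91.8]]
```

{"api": "send_rows", "payload": {
  "moves": [
    [[0, 34, -0.6], [0, 0, 0], 91.8],
    [[0, 34, -0.4], [0, 0, 0], 91.8],
    [[0, 32, -0.4], [0, 0, 0], 91.8],
    [[0, 0, 0], [0, 0, 0], 91.8]
  ]
}}

```text
time: 3.6
tool_pos: [575.3, -91.6, 56.5]
tcp_rot: [-1.565, 0.013, -3.104]
contact_force: [1.0, 0.6, 1.2]
grip_width: 91.8
```

{"api": "send_rows", "payload": {
  "moves": [
    [[0, 0, 0], [0, 0, 0], 70],
    [[0, 0, 0], [0, 0, 0], 62],
    [[0, 0, 0], [0, 0, 0], 50],
    [[0, 0, 0], [0, 0, 0], 40],
    [[0, 0, 0], [0, 0, 0], 40],
    [[0, 0, 0], [0, 0, 0], 40]
  ]
}}

```text
time: 4.35
tool_pos: [578.4, -93.0, 62.6]
tcp_rot: [-1.562, 0.021, -3.106]
contact_force: [0.4, -0.4, -1.7]
grip_width: 56.6
```

Grip is at 56.6 mm. Zero rows drift slightly, so I'll correct with feedback. Lifting now.

```bash
python3 -c "
from h import *
plan([(578,-93,120,.045)],40,dmax=25)"
```

```text
pose [578.4 -93.   62.6] phi 0.036 g 56.6 F [ 0.4 -0.4 -1.7] t 4.35
3
[[[-0.3,-19.1,0.2],[-0.2,-0.2,-0.4],40],[[-0.2,-19.1,0.1],[-0.2,-0.2,-0.4],40],[[-0.0,-19.1,0.1],[-0.2,-0.2,-0.4],40]]
```

{"api": "send_rows", "payload": {
  "moves": [
    [[0, -15, 0], [0, 0, 0], 40],
    [[0, -20, 0], [-0.2, 0, -0.4], 40],
    [[0, -20, 0], [-0.2, 0, -0.4], 40],
    [[0, -20, 0], [-0.2, 0, -0.4], 40]
  ]
}}

```text
time: 4.85
tool_pos: [576.0, -92.1, 140.5]
tcp_rot: [-1.574, -0.004, -3.106]
contact_force: [0.3, -0.3, -1.6]
grip_width: 56.6
```

Run:
```python
from h import *
plan([(578,-93,150,.045)],40,dmax=25)
im=viewer.capture("wrist"); cv2.imwrite("pics/w2.png",im)
im=viewer.capture("side"); crop("side",(260,90,420,210),5,"s2.png",im)
```

```text
pose [576.  -92.1 140.5] phi 0.036 g 56.6 F [ 0.3 -0.3 -1.6] t 4.85
1
[[[-1.9,-9.5,0.9],[0.2,-0.5,0.2],40]]
```

View pics/w2.png

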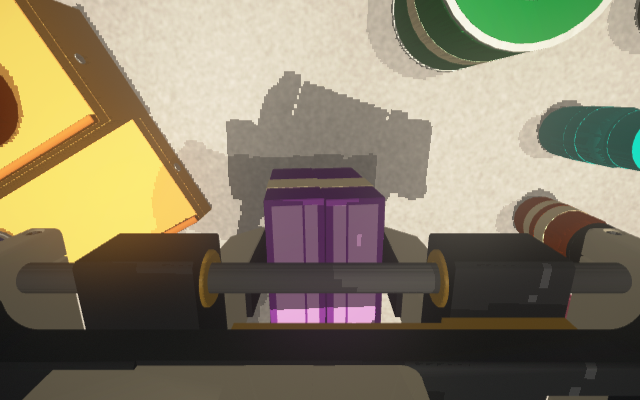

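View pics/s2.png

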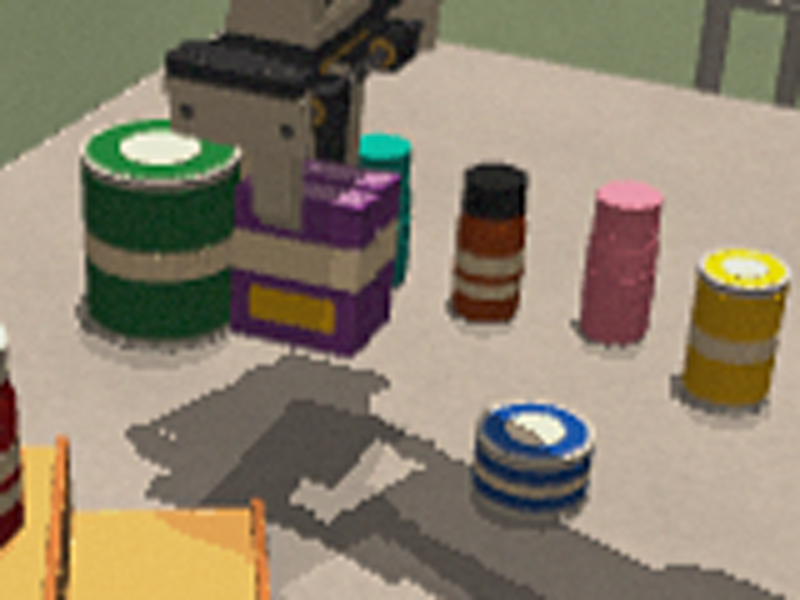

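Run:
```python
from h import *
o=bot.get_obs(); M=Rn.from_euler("xyz",o["tcp_rot"]).as_matrix(); print(o["tool_pos"],phi_of(o))
for z in (161,163,165):
  a,b=[unproj("wrist",p,z) for p in [(265.5,199),(384.5,197)]]
  print(z,M.T@(a-o["tool_pos"]),M.T@(b-o["tool_pos"]),np.linalg.norm(a-b))
```

```text
[577.68320604 -92.62687125 142.12187072] 0.035680526754839584
161 [-29.25226417 -18.80461806 -26.88992624] [-30.27780496 -18.86845878  28.58440408] 55.483845699382634
163 [-29.83446118 -20.80422291 -26.52038272] [-30.84598857 -20.86719128  28.19592443] 54.725692504037674
165 [-30.41665819 -22.80382775 -26.15083919] [-31.41417219 -22.86592378  27.80744478] 53.967539308692736
```

```bash
python3 -c "
from h import *
plan([(576,-80,190,.036),(558.9,107.3,180,.525)],40,dmax=35,amax=5)"
```

```text
pose [577.7 -92.6 142.1] phi 0.036 g 56.3 F [ 0.1 -0.8 -1.7] t 4.95
8
[[[0.6,-23.9,-6.4],[0.0,-0.0,-0.0],40],[[0.6,-23.9,-6.4],[0.0,-0.0,-0.0],40],[[1.7,1.7,-31.3],[0.0,-4.7,0.0],40],[[-0.8,1.7,-31.3],[-0.0,-4.7,-0.0],40],[[-3.4,1.7,-31.2],[-0.0,-4.7,-0.0],40],[[-5.9,1.7,-30.8],[0.0,-4.7,0.0],40],[[-8.4,1.7,-30.2],[0.0,-4.7,-0.0],40],[[-10.8,1.7,-29.4],[-0.0,-4.7,0.0],40]]
```

{"api": "send_rows", "payload": {
  "moves": [
    [[0.5, -24, -6], [0, 0, 0], 40],
    [[0.5, -24, -6], [0, 0, 0], 40],
    [[2, 2, -31], [0, -4.7, 0], 40],
    [[-1, 2, -31], [0, -4.7, 0], 40],
    [[-3, 2, -31], [0, -4.7, 0], 40],
    [[-6, 2, -31], [0, -4.7, 0], 40],
    [[-8, 2, -30], [0, -4.7, 0], 40],
    [[-10, 2, -29], [0, -4.7, 0], 40]
  ]
}}

```text
time: 5.95
tool_pos: [554.0, 108.5, 176.0]
tcp_rot: [-1.573, -0.002, -2.603]
contact_force: [-0.1, 0.1, -1.7]
grip_width: 56.5
```

Run:
```python
from h import *
plan([(558.9,107.3,150,.525)],40,dmax=25)
im=viewer.capture("wrist"); cv2.imwrite("pics/w3.png",im)
```

```text
pose [554.  108.5 176. ] phi 0.539 g 56.5 F [-0.1  0.1 -1.7] t 5.95
2
[[[-1.8,13.0,1.8],[0.1,0.4,0.0],40],[[-1.8,13.0,1.8],[0.1,0.4,0.0],40]]
```

View pics/w3.png

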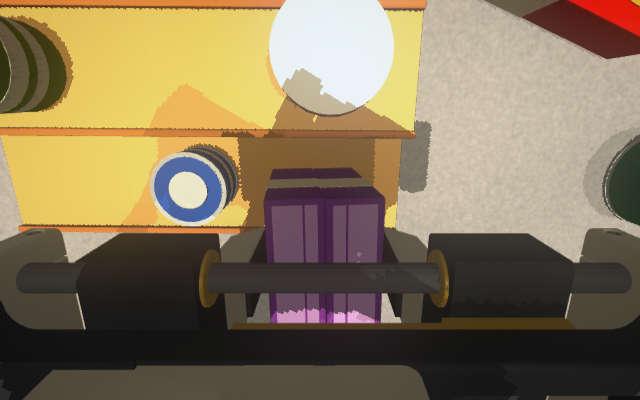

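```bash
cat >> h.py <<'E'
RK=np.array([534.2,230.5]); RY=.532
def rk(p): 
    d=np.array(p)[:2]-RK; c,s=np.cos(RY),np.sin(RY); return np.array([c*d[0]+s*d[1],-s*d[0]+c*d[1]]).round(1)
def rw(x,y):
    c,s=np.cos(RY),np.sin(RY); return RK+[c*x-s*y,s*x+c*y]
E
python3 - <<'E'
from h import *
for n,p,z in [("jam",(331.5,53),170),("tin",(188.5,187),70),("lip",(20,129),76),("lip",(410,133),76),("frontlip",(30,228),36),("frontlip",(230,228),36),("backlip",(420,8),76),("rightend",(416,133),76)]:
    w=unproj("wrist",p,z); print(n,w.round(1),rk(w))
print(rw(-41.2,-118.7))
E
```

```text
jam [637.  158.2 170. ] [  51.9 -114.4]
tin [495.8 213.   70. ] [-42.    4.4]
lip [471.9 347.4  76. ] [  5.6 132.3]
lip [631.1  79.   76. ] [   6.6 -179.7]
frontlip [359.5 339.1  36. ] [-95.5 182.2]
frontlip [463.8 167.7  36. ] [-92.5 -18.4]
backlip [708.  124.5  76. ] [  96.  -179.5]
rightend [633.6  74.9  76. ] [   6.7 -184.5]
[558.90559356 107.30599184]
```

Run:
```python
from h import *
o=bot.get_obs();print(o["tool_pos"],phi_of(o))
viewer.capture("wrist");m=viewer.camera_model("wrist")
im=viewer.capture("wrist"); cv2.imwrite("pics/w4.png",im)
import json; json.dump({k:np.array(v).tolist() for k,v in m.items()},open("m4.json","w"))
crop("wrist",(130,0,430,225),2.6,"w4c.png",im)
```

```text
[552.98391571 112.12370897 175.62297571] 0.5444551863167977
```

View pics/w4c.png

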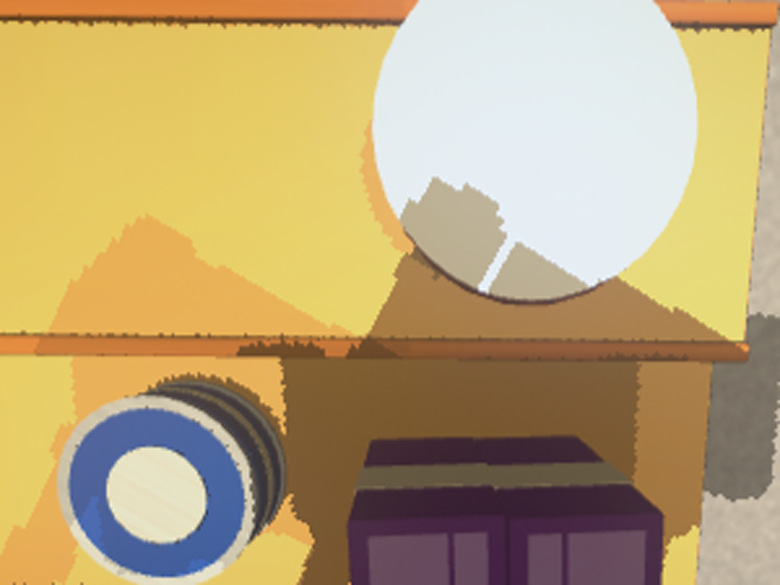

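Run:
```python
from h import *
import json; m=json.load(open("m4.json"))
for n,p,z in [("jam",(535,141),170),("tin",(157,488),70),("lipL",(10,336),76),("lipR",(740,343),76),("rightend",(748,345),76),("jamL",(373,120),170),("jamR",(697,120),170),("back",(772,24),70)]:
    w=unproj(m,cpx(p,2.6,(130,0)),z); print(n,w.round(1),rk(w))
plan([(558.9,107.3,150,.525)],40,dmax=25)
```

```text
jam [638.2 154.2 170. ] [  50.9 -118.5]
tin [497.  209.9  70. ] [-42.5   1.1]
lipL [520.3 267.5  76. ] [ 6.8 39. ]
lipR [634.   74.3  76. ] [   6.8 -185.2]
rightend [634.8  71.9  76. ] [   6.2 -187.7]
jamL [625.8 181.8 170. ] [ 54.2 -88.4]
jamR [656.7 130.4 170. ] [  54.8 -148.4]
back [712.6 116.8  70. ] [  96.1 -188.5]
pose [553.9 108.7 176. ] phi 0.538 g 56.5 F [-0.7 -0.5 -1.9] t 6.1
2
[[[-1.8,13.0,1.9],[0.1,0.4,0.1],40],[[-1.8,13.0,1.9],[0.1,0.4,0.1],40]]
```

Settled readings agree with the top camera within about 2 mm. Descending with the cartons.

{"api": "send_rows", "payload": {
  "moves": [
    [[-2, 20, 2], [0, 0.4, 0], 40],
    [[-2, 20, 2], [0, 0.4, 0], 40],
    [[0, 20, 0], [0, 0, 0], 40]
  ]
}}

```text
time: 6.48
tool_pos: [560.9, 104.8, 115.7]
tcp_rot: [-1.57, 0.001, -2.622]
contact_force: [-0.4, 0.9, -2.0]
grip_width: 56.6
```

Run:
```python
from h import *
viewer.capture("wrist");viewer.capture("wrist")
plan([(558.9,107.3,96,.525)],40,dmax=25)
print(bot.get_obs()["tcp_rot"])
```

```text
pose [559.  104.8 114. ] phi 0.52 g 56.5 F [-0.2 -0.2 -1.8] t 6.58
1
[[[-1.2,18.0,-2.2],[0.1,-0.3,0.2],40]]
[-1.5724979  -0.00359011 -2.6216189 ]
```

{"api": "send_rows", "payload": {
  "moves": [
    [[-1, 13, -2], [0, -0.3, 0], 40],
    [[0, 4, -0.5], [0, 0, 0], 40]
  ]
}}

```text
time: 6.82
tool_pos: [559.4, 106.6, 97.2]
tcp_rot: [-1.571, -0.002, -2.618]
contact_force: [0.9, -0.8, -2.0]
grip_width: 56.6
```

Run:
```python
from h import *
im=viewer.capture("side"); crop("side",(210,110,370,250),5,"s5.png",im);viewer.capture("wrist")
plan([(558.9,107.3,93,.525)],40,dmax=25)
```

```text
pose [559.8 106.8  97.8] phi 0.524 g 56.8 F [ 0.4 -0.1 -1.7] t 6.92
1
[[[0.5,4.8,-0.9],[0.0,-0.1,0.1],40]]
```

View pics/s5.png

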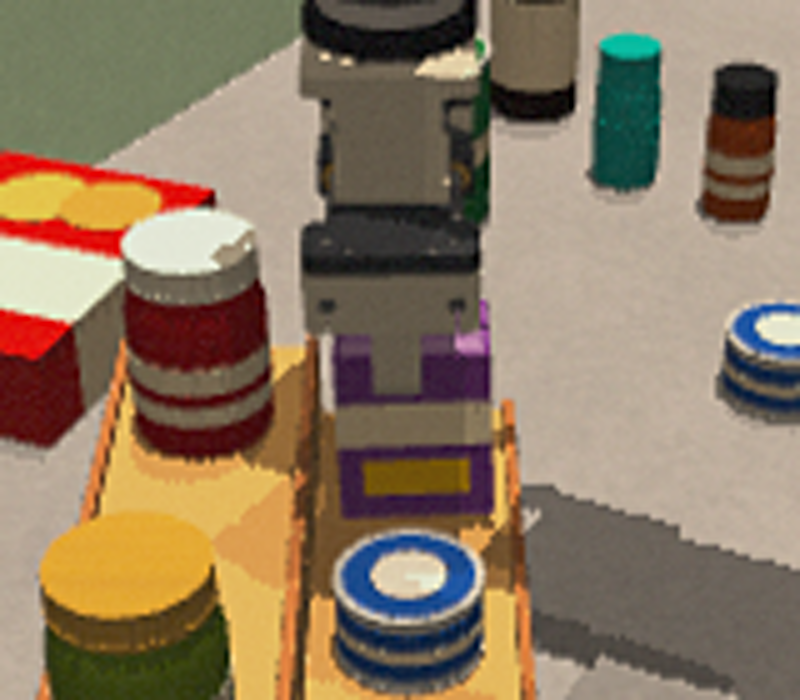

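Looks square and centred on the step. Feeling down in small steps.

{"api": "send_rows", "payload": {
  "moves": [
    [[0.3, 2.5, -0.5], [0, 0, 0], 40],
    [[0, 1.5, 0], [0, 0, 0], 40]
  ]
}}

```text
time: 7.18
tool_pos: [559.9, 107.1, 94.6]
tcp_rot: [-1.57, 0.001, -2.618]
contact_force: [0.6, 0.5, -1.6]
grip_width: 56.7
```

{"api": "send_rows", "payload": {
  "moves": [
    [[0, 1.5, 0], [0, 0, 0], 40]
  ]
}}

```text
time: 7.3
tool_pos: [560.1, 107.2, 93.2]
tcp_rot: [-1.57, 0.001, -2.617]
contact_force: [-0.3, 0.7, -1.7]
grip_width: 56.5
```

{"api": "send_rows", "payload": {
  "moves": [
    [[0, 1.5, 0], [0, 0, 0], 40]
  ]
}}

```text
time: 7.42
tool_pos: [560.2, 107.3, 92.8]
tcp_rot: [-1.569, 0.002, -2.617]
contact_force: [-6.1, -0.3, 13.4]
grip_width: 56.3
```

Contact felt at TCP z = 92.8, as expected. Releasing.

{"api": "send_rows", "payload": {
  "moves": [
    [[0, -0.3, 0], [0, 0, 0], 62],
    [[0, 0, 0], [0, 0, 0], 72],
    [[0, 0, 0], [0, 0, 0], 76],
    [[0, -10, 0], [0, 0, 0], 76],
    [[0, -30, 0], [0, 0, 0], 76],
    [[0, -40, 0], [0, 0, 0], 76],
    [[0, -40, 0], [0, 0, 0], 80]
  ]
}}

```text
time: 8.3
tool_pos: [558.9, 107.2, 215.7]
tcp_rot: [-1.571, -0.002, -2.617]
contact_force: [1.2, -0.9, -0.2]
grip_width: 79.4
```

Run:
```python
from h import *
im=viewer.capture("side"); crop("side",(210,110,370,250),5,"s6.png",im)
plan([(558.9,100,260,.525),(441.8,-110,150,.1)],91.8,dmax=50)
```

```text
pose [561.4 107.4 221.8] phi 0.524 g 79.9 F [1.5 0.6 4.2] t 8.35
7
[[[5.6,-38.2,5.3],[-0.2,-0.0,-0.4],91.8],[[34.4,18.3,20.5],[0.0,4.1,0.0],91.8],[[32.9,18.3,22.9],[0.0,4.1,-0.0],91.8],[[31.2,18.3,25.2],[0.0,4.1,-0.0],91.8],[[29.3,18.3,27.3],[0.0,4.1,0.0],91.8],[[27.3,18.3,29.3],[0.0,4.1,0.0],91.8],[[25.2,18.3,31.2],[0.0,4.1,0.0],91.8]]
```

View pics/s6.png

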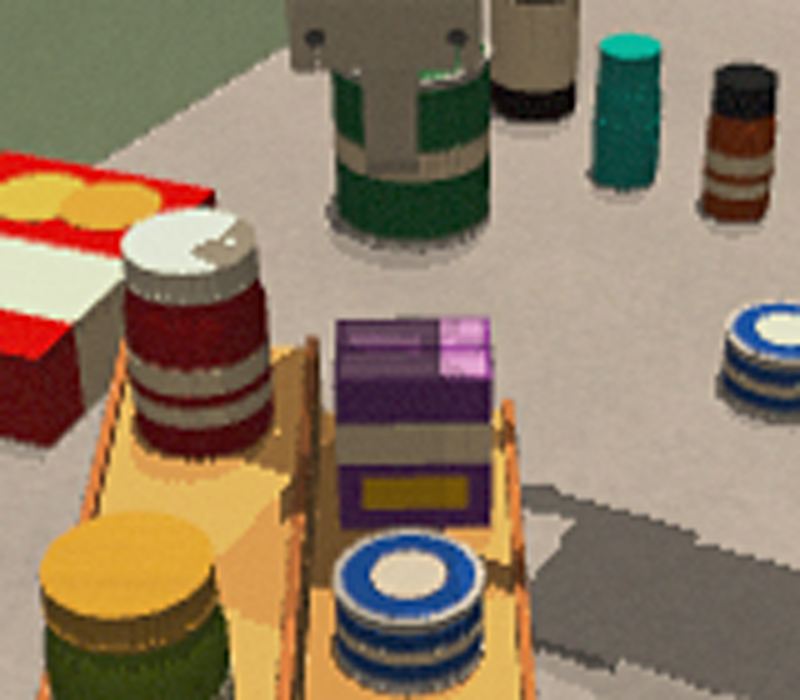

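Cartons are standing together upright and square. On to the tin.

{"api": "send_rows", "payload": {
  "moves": [
    [[5, -38, 5], [0, 0, 0], 91.8],
    [[34, 18, 20], [0, 4, 0], 91.8],
    [[33, 18, 23], [0, 4, 0], 91.8],
    [[31, 18, 25], [0, 4, 0], 91.8],
    [[29, 18, 27], [0, 4, 0], 91.8],
    [[27, 18, 29], [0, 4, 0], 91.8],
    [[25, 18, 31], [0, 4, 0], 91.8],
    [[0, 0, 0], [0, 0, 0], 91.8]
  ]
}}

```text
time: 9.35
tool_pos: [443.8, -113.5, 155.4]
tcp_rot: [-1.567, 0.023, -3.048]
contact_force: [-0.0, 0.2, -0.5]
grip_width: 91.8
```

```bash
cat >> h.py <<'E'
def shot(name,box=None,k=1,settle=2):
    for _ in range(settle): viewer.capture("top")
    o=bot.get_obs(); m=viewer.camera_model("wrist"); im=viewer.capture("wrist")
    import json; json.dump({q:np.array(v).tolist() for q,v in m.items()},open("m.json","w"))
    crop("wrist",box or (0,0,640,400),k,name,im); print("shot",o["tool_pos"].round(1),round(float(phi_of(o)),3)); return m,im
def lm():
    import json; return json.load(open("m.json"))
E
python3 - <<'E'
from h import *
m,im=shot("w7.png"); print(proj(m,[441.8,-110.6,40]))
E
```

```text
shot [ 445.7 -112.2  156.6] 0.097
[[320.35344313 195.41487341]]
```

View pics/w7.png

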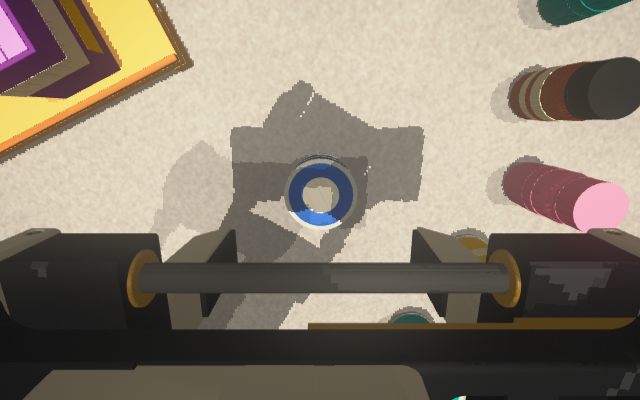

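Tin top at (321,194) matches the projected (320,195). Descending on it.

```bash
python3 -c "
from h import *
plan([(442.3,-110.7,85,.1)],91.8,dmax=40)"
```

```text
pose [ 446.1 -111.9  156.8] phi 0.098 g 91.6 F [ 0.3  0.7 -0.3] t 9.5
2
[[[2.8,35.8,-1.0],[-0.2,-0.1,-0.8],91.8],[[2.3,35.9,-0.9],[-0.2,-0.1,-0.8],91.8]]
```

{"api": "send_rows", "payload": {
  "moves": [
    [[3, 36, -1], [-0.2, 0, -0.8], 91.8],
    [[2, 36, -1], [-0.2, 0, -0.8], 91.8],
    [[0, 0, 0], [0, 0, 0], 91.8]
  ]
}}

```text
time: 9.88
tool_pos: [446.5, -108.5, 86.1]
tcp_rot: [-1.569, 0.005, -3.037]
contact_force: [0.1, 0.2, 0.1]
grip_width: 91.2
```

```bash
python3 -c "
from h import *
viewer.capture('top')
plan([(442.3,-110.7,26,.1)],91.8,dmax=40)"
```

```text
pose [ 447.6 -109.    87.4] phi 0.104 g 92.0 F [ 0.5 -0.   1.6] t 9.93
2
[[[2.9,30.7,0.5],[-0.1,0.1,-0.2],91.8],[[2.8,30.7,0.5],[-0.1,0.1,-0.2],91.8]]
```

{"api": "send_rows", "payload": {
  "moves": [
    [[4, 30, 0.5], [-0.1, 0, -0.4], 91.8],
    [[4, 28, 0.5], [-0.1, 0, -0.4], 91.8]
  ]
}}

```text
time: 10.18
tool_pos: [445.2, -111.7, 33.5]
tcp_rot: [-1.565, 0.004, -3.035]
contact_force: [0.4, -0.8, -0.1]
grip_width: 91.8
```

```bash
python3 -c "
from h import *
viewer.capture('top')
plan([(442.3,-110.7,26,.1)],91.8,dmax=40)"
```

```text
pose [ 443.3 -111.2   30.8] phi 0.107 g 91.9 F [-1.3 -0.7 -2.2] t 10.22
1
[[[1.0,4.8,-0.6],[-0.2,0.4,-0.0],91.8]]
```

{"api": "send_rows", "payload": {
  "moves": [
    [[1, 4, -0.5], [-0.2, 0, 0], 80],
    [[0, 0.8, 0], [0, 0, 0], 70],
    [[0, 0.5, 0], [0, 0, 0], 60],
    [[0, 0.5, 0], [0, 0, 0], 50],
    [[0, 0.5, 0], [0, 0, 0], 50]
  ]
}}

```text
time: 10.85
tool_pos: [445.8, -111.4, 29.0]
tcp_rot: [-1.568, 0.007, -3.034]
contact_force: [-0.6, 0.8, 2.5]
grip_width: 63.8
```

```bash
python3 -c "
from h import *
viewer.capture('top')
plan([(442.3,-110.7,60,.1)],50,dmax=40)"
```

```text
pose [ 445.7 -111.4   29. ] phi 0.108 g 63.9 F [-1.   0.1  2.3] t 10.9
1
[[[3.1,-31.0,-0.9],[-0.2,0.5,-0.4],50]]
```

{"api": "send_rows", "payload": {
  "moves": [
    [[0, -15, 0], [0, 0, 0], 50],
    [[0, -25, 0], [0, 0, 0], 50],
    [[0, -30, 0], [0, 0, 0], 50],
    [[0, -20, 0], [0, 0, 0], 50]
  ]
}}

```text
time: 11.4
tool_pos: [443.5, -110.7, 119.7]
tcp_rot: [-1.57, 0.002, -3.034]
contact_force: [-0.1, -0.6, -1.6]
grip_width: 64.3
```

Run:
```python
from h import *
m,im=shot("w8.png"); im=viewer.capture("side"); crop("side",(300,110,460,230),5,"s8.png",im)
```

```text
shot [ 444.5 -111.1  120.3] 0.108
```

View pics/w8.png

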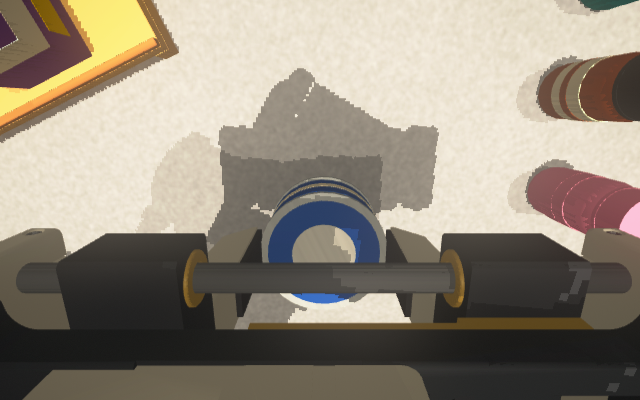

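View pics/s8.png

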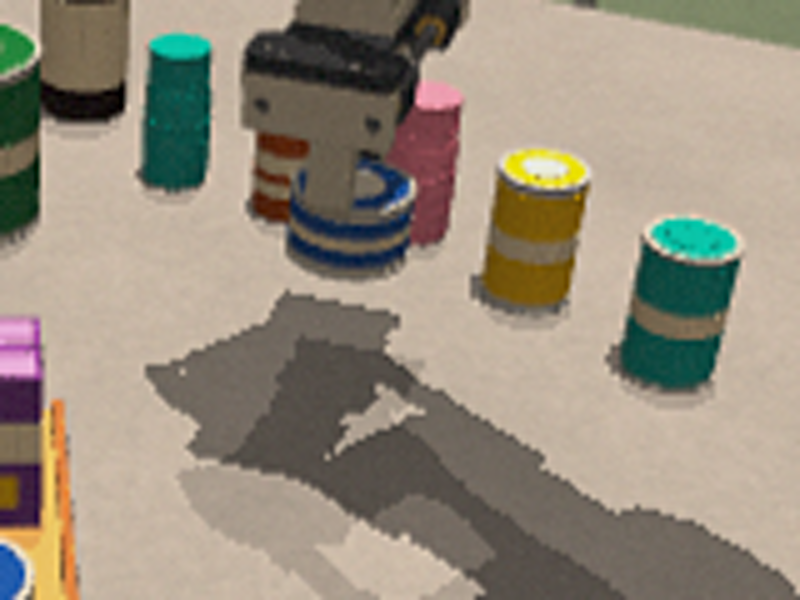

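Run:
```python
from h import *
from scipy.optimize import least_squares
m=lm(); p0=np.array([444.5,-111.1,120.3]); 
im=cv2.imread("pics/w8.png")
a=np.linspace(0,2*np.pi,73)
vis=im.copy()
for dx,col in ((0,(0,0,255)),(-3,(0,255,0)),(3,(255,0,255))):
    c=np.array([np.cos(.108),np.sin(.108)])*dx
    q=proj(m,np.c_[p0[0]+c[0]+33*np.cos(a),p0[1]+c[1]+33*np.sin(a),np.full(73,131.3)])
    print(dx,q.min(0),q.max(0))
    for u in q: vis[int(round(u[1])),int(round(u[0]))]=col
cv2.imwrite("pics/w8v.png",cv2.resize(vis[170:320,240:410],None,fx=4.5,fy=4,interpolation=0))
```

```text
0 [258.86772707 186.90576587] [387.53533812 305.63263681]
-3 [259.16708571 192.8597948 ] [387.23411593 310.48054184]
3 [258.56554982 180.89270516] [387.83940119 300.74139178]
```

View pics/w8v.png

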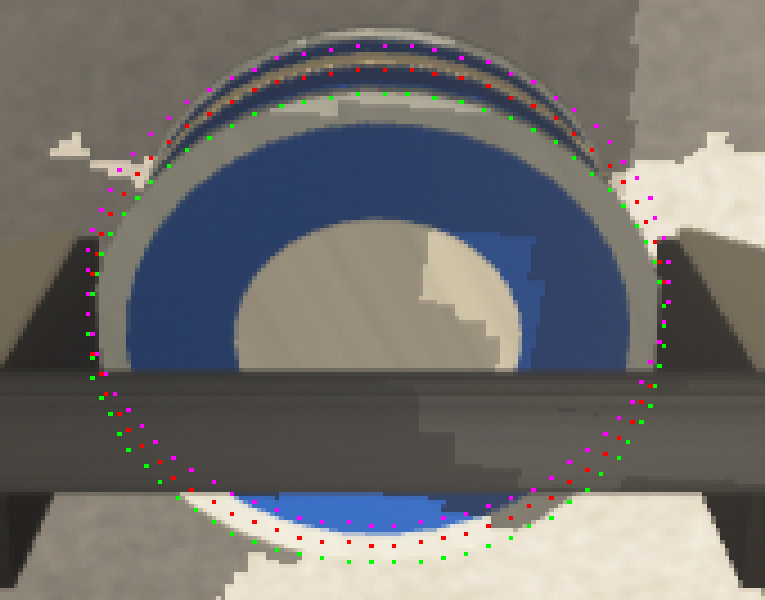

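Tin centre is about 2.7 mm behind the TCP. Moving in front of the stocked tin to measure it from almost straight above.

```bash
python3 -c "
from h import *
a=rw(-115,1.5);print(a)
plan([(440,-80,165,.11),(*a,165,.532)],50,dmax=45)"
```

```text
[434.33277101 173.45802796]
pose [ 443.1 -110.5  118.1] phi 0.108 g 63.7 F [-0.4  0.2 -0.6] t 11.6
8
[[[-0.1,-23.4,-15.3],[0.0,-0.1,-0.0],50],[[-0.1,-23.4,-15.3],[0.0,-0.1,-0.0],50],[[-3.7,-0.0,-42.1],[0.0,-4.0,0.0],50],[[-6.6,-0.0,-41.7],[-0.0,-4.0,0.0],50],[[-9.6,-0.0,-41.2],[0.0,-4.0,0.0],50],[[-12.4,-0.0,-40.4],[-0.0,-4.0,0.0],50],[[-15.2,-0.0,-39.4],[0.0,-4.0,0.0],50],[[-18.0,0.0,-38.2],[0.0,-4.0,0.0],50]]
```

{"api": "send_rows", "payload": {
  "moves": [
    [[0, -24, -15], [0, 0, 0], 50],
    [[0, -24, -15], [0, 0, 0], 50],
    [[-4, 0, -42], [0, -4, 0], 50],
    [[-7, 0, -42], [0, -4, 0], 50],
    [[-10, 0, -41], [0, -4, 0], 50],
    [[-12, 0, -40], [0, -4, 0], 50],
    [[-15, 0, -39], [0, -4, 0], 50],
    [[-18, 0, -38], [0, -4, 0], 50],
    [[0, 0, 0], [0, 0, 0], 50]
  ]
}}

```text
time: 12.72
tool_pos: [429.3, 180.0, 155.8]
tcp_rot: [-1.582, -0.015, -2.604]
contact_force: [-0.1, -0.1, -1.1]
grip_width: 63.8
```

Run:
```python
from h import *
m,im=shot("w9.png"); print(proj(m,[496,209.5,70]))
```

```text
shot [429.5 177.9 156. ] 0.534
[[333.49347865 100.26464701]]
```

View pics/w9.png

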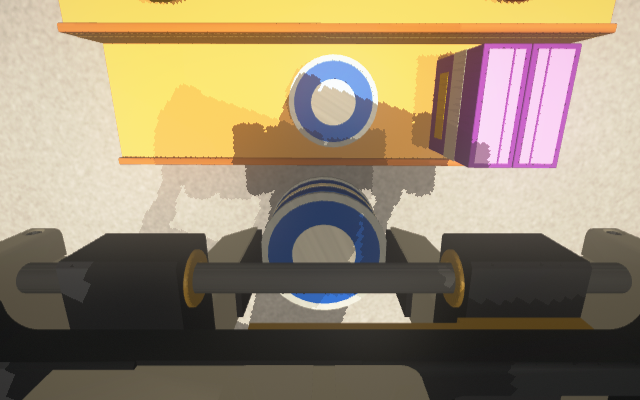

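Stocked tin seen at (333.5,100) against projected (333.5,100.3), so (496,209.5) is confirmed.

```bash
python3 -c "
from h import *
plan([(498.3,210.9,150,.532)],50,dmax=40)"
```

```text
pose [429.8 177.4 156.3] phi 0.533 g 64.7 F [ 1.2  0.6 -0.6] t 12.88
2
[[[-38.1,2.5,3.0],[0.3,0.0,0.4],50],[[-38.0,2.8,3.0],[0.3,0.0,0.4],50]]
```

{"api": "send_rows", "payload": {
  "moves": [
    [[-38, 2, 3], [0.3, 0, 0.4], 50],
    [[-38, 2, 3], [0.3, 0, 0.4], 50],
    [[0, 0, 0], [0, 0, 0], 50]
  ]
}}

```text
time: 13.25
tool_pos: [500.2, 207.1, 150.1]
tcp_rot: [-1.57, -0.003, -2.616]
contact_force: [-0.6, -0.4, -1.2]
grip_width: 64.1
```

```bash
python3 -c "
from h import *
viewer.capture('top');viewer.capture('top')
plan([(498.3,210.9,115,.532)],50,dmax=40)"
```

```text
pose [498.1 206.6 150.2] phi 0.526 g 64.3 F [-0.5  0.2 -1.6] t 13.35
1
[[[-2.5,35.2,-3.7],[0.0,-0.4,0.3],50]]
```

{"api": "send_rows", "payload": {
  "moves": [
    [[-2, 25, -3.5], [0, -0.4, 0.2], 50],
    [[0, 8, 0], [0, 0, 0], 50],
    [[0, 0, 0], [0, 0, 0], 50]
  ]
}}

```text
time: 13.72
tool_pos: [496.4, 208.0, 117.4]
tcp_rot: [-1.571, -0.003, -2.612]
contact_force: [0.5, 0.3, -0.7]
grip_width: 64.4
```

```bash
python3 -c "
from h import *
viewer.capture('top');im=viewer.capture('side'); crop('side',(230,150,350,270),5,'s10.png',im)
plan([(498.3,210.9,103,.532)],50,dmax=40)"
```

```text
pose [496.9 208.3 118. ] phi 0.53 g 63.9 F [-0.4 -0.3 -1. ] t 13.82
1
[[[-2.5,15.0,-1.5],[-0.0,-0.1,0.1],50]]
```

View pics/s10.png

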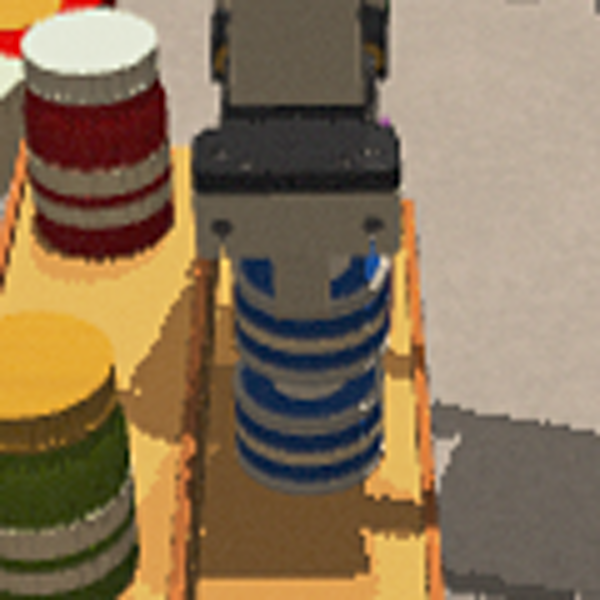

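{"api": "send_rows", "payload": {
  "moves": [
    [[-2.5, 9, -1.5], [0, 0, 0], 50],
    [[-0.5, 4, 0], [0, 0, 0], 50],
    [[0, 0.5, 0], [0, 0, 0], 50]
  ]
}}

```text
time: 14.2
tool_pos: [499.4, 211.4, 104.8]
tcp_rot: [-1.57, 0.001, -2.612]
contact_force: [0.3, 0.0, -1.9]
grip_width: 64.3
```

```bash
python3 -c "
from h import *
viewer.capture('top');viewer.capture('top')
plan([(498.3,210.9,99,.532)],50,dmax=40)"
```

```text
pose [499.5 211.4 105. ] phi 0.53 g 64.1 F [ 0.5 -0.9 -2.1] t 14.3
1
[[[1.3,6.0,-0.2],[-0.1,-0.1,-0.0],50]]
```

{"api": "send_rows", "payload": {
  "moves": [
    [[1.2, 3, 0], [0, 0, 0], 50],
    [[0.3, 2, 0], [0, 0, 0], 50]
  ]
}}

```text
time: 14.55
tool_pos: [498.3, 210.7, 100.0]
tcp_rot: [-1.57, 0.001, -2.612]
contact_force: [0.9, -0.2, -1.7]
grip_width: 64.2
```

{"api": "send_rows", "payload": {
  "moves": [
    [[0, 1.5, 0], [0, 0, 0], 50]
  ]
}}

```text
time: 14.68
tool_pos: [498.3, 210.7, 98.9]
tcp_rot: [-1.57, 0.001, -2.612]
contact_force: [-3.9, -0.9, 11.8]
grip_width: 64.2
```

{"api": "send_rows", "payload": {
  "moves": [
    [[0, 1.2, 0], [0, 0, 0], 50]
  ]
}}

```text
time: 14.8
tool_pos: [498.4, 210.7, 98.9]
tcp_rot: [-1.569, 0.002, -2.612]
contact_force: [-4.3, -1.1, 13.2]
grip_width: 64.2
```

{"api": "send_rows", "payload": {
  "moves": [
    [[0, 0, 0], [0, 0, 0], 70],
    [[0, 0, 0], [0, 0, 0], 80],
    [[0, 0, 0], [0, 0, 0], 84],
    [[0, -10, 0], [0, 0, 0], 84],
    [[0, -30, 0], [0, 0, 0], 84],
    [[0, -40, 0], [0, 0, 0], 84],
    [[0, -40, 0], [0, 0, 0], 84],
    [[0, -30, 0], [0, 0, 0], 84]
  ]
}}

```text
time: 15.8
tool_pos: [497.2, 210.4, 253.7]
tcp_rot: [-1.57, -0.001, -2.612]
contact_force: [-0.2, 0.2, -0.2]
grip_width: 83.8
```

Run:
```python
from h import *
m,im=shot("w11.png"); print(proj(m,[[496,209.5,110],[496,209.5,70]]))
im=viewer.capture('side'); crop('side',(210,110,350,270),4,'s11.png',im)
```

```text
shot [498.6 210.9 255.8] 0.53
[[322.78216935 184.32037608]
 [322.78138521 175.89948049]]
```

View pics/w11.png

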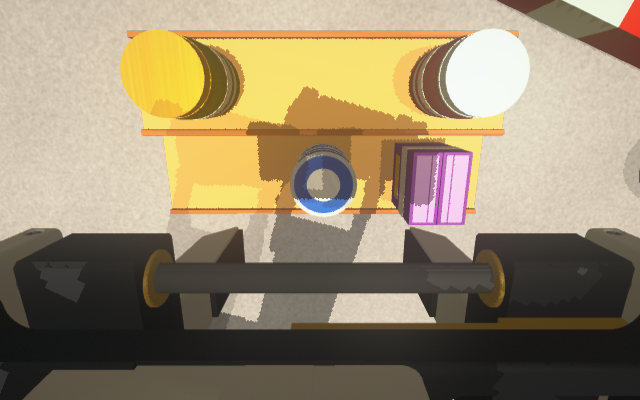

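View pics/s11.png

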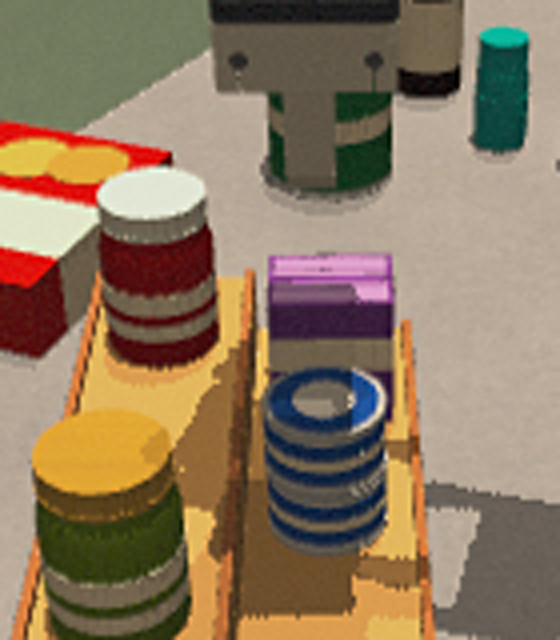

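Stack is well aligned: top at (323,184) against predicted (323,184). Measuring the jars and cartons from this view, then on to the corn can.

Run:
```python
from h import *
m=lm()
for n,p,z in [("olive",(162.5,73.5),170),("jam",(487.5,72.5),170),("cartTL",(414,153),115),("cartTR",(472.5,152),115),("cartBR",(464.5,223.5),115),("cartBL",(409,224),115)]:
    w=unproj(m,p,z);print(n,w.round(1),rk(w))
plan([(490,190,260,.5),(377.3,-271.5,200,.1)],91.8,dmax=55)
```

```text
olive [520.7 358.4 170. ] [ 53.3 117.1]
jam [640.4 155.8 170. ] [  53.6 -118.3]
cartTL [566.4 151.4 115. ] [-12.3 -84.5]
cartTR [595.  104.5 115. ] [ -11.5 -139.4]
cartBR [533.8  68.  115. ] [ -82.8 -139.8]
cartBL [505.4 115.4 115. ] [-83.2 -84.6]
pose [496.9 210.3 251.7] phi 0.53 g 84.5 F [-0.2  0.3 -0.6] t 16.0
10
[[[16.3,-8.2,14.0],[-0.0,1.7,0.1],91.8],[[35.6,6.7,39.0],[0.0,2.5,-0.0],91.8],[[33.8,6.7,40.5],[0.0,2.5,-0.0],91.8],[[32.0,6.7,42.0],[0.0,2.5,-0.0],91.8],[[30.1,6.7,43.4],[0.0,2.5,0.0],91.8],[[28.1,6.7,44.7],[0.0,2.5,0.0],91.8],[[26.1,6.7,45.9],[0.0,2.5,0.0],91.8],[[24.0,6.7,47.0],[0.0,2.5,0.0],91.8],[[21.9,6.7,48.0],[0.0,2.5,0.0],91.8],[[19.8,6.7,48.9],[0.0,2.5,0.0],91.8]]
```

Run:
```python
from h import *
im=cv2.imread("pics/w11.png"); m=lm()
crop("w",(380,120,500,240),6,"w11c.png",im)
```

```text
(no output)
```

View pics/w11c.png

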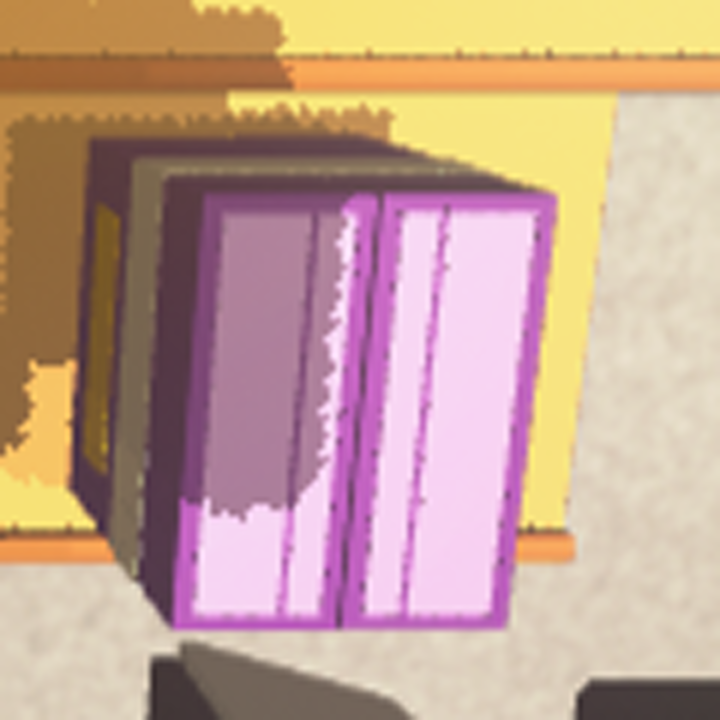

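Run:
```python
from h import *
m=lm()
for n,p,z in [("end lower back",(482.5,136),30),("upper R",(504,131),76),("upper L",(141.5,131.5),76),("lowL",(163.5,136),30),("frontR",(475.5,210),36),("frontL",(170.5,210),36),("olL",(120,73),170),("olR",(205,73),170),("jL",(446,72),170),("jR",(529.5,72),170)]:
    w=unproj(m,p,z);print(n,w.round(1),rk(w))
```

```text
end lower back [626.   66.3  30. ] [  -4.1 -188. ]
upper R [633.7  71.4  76. ] [   5.  -187.6]
upper L [442.4 396.6  76. ] [  5.2 189.7]
lowL [435.  392.1  30. ] [ -3.5 189.6]
frontR [548.3  20.8  36. ] [ -94.2 -187.9]
frontL [357.5 346.6  36. ] [-93.4 189.7]
olL [505.5 385.  170. ] [ 53.7 147.7]
olR [536.6 332.1 170. ] [53.6 86.3]
jL [625.5 181.9 170. ] [ 54.  -88.1]
jR [656.1 129.7 170. ] [  53.9 -148.7]
```

Run:
```python
from h import *
m=lm()
for p in [(392.2,201.5),(395.5,143.3)]:
    w=unproj(m,p,30);print(w.round(1),rk(w))
for p in [(439.5,224.),(443,153)]:
    w=unproj(m,p,115);print(w.round(1),rk(w))
im=viewer.capture("top"); crop("top",(200,120,340,240),5,"t12.png",im)
```

```text
[504.4 114.   30. ] [-84.8 -85.3]
[566.7 150.5  30. ] [-12.5 -85.4]
[520.8  89.2 115. ] [ -83.2 -115. ]
[580.2 127.9 115. ] [ -12.4 -111.8]
```

View pics/t12.png

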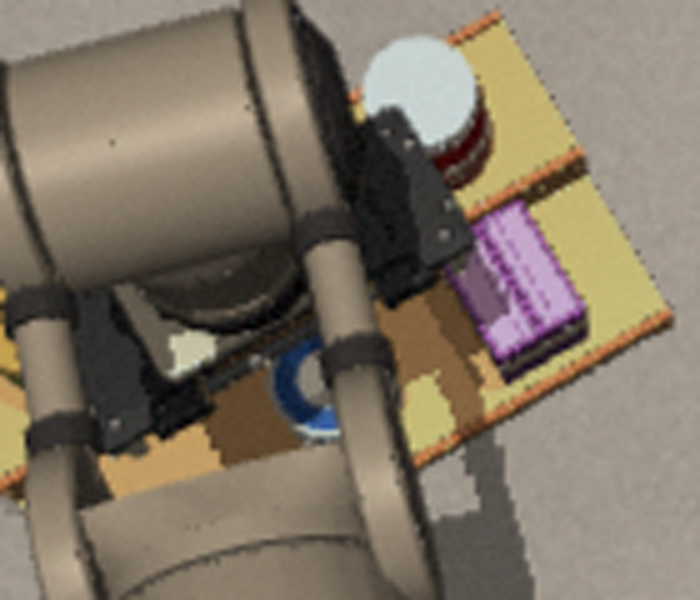

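The pair's left face is at rack y −85, so its centre is about −113.8. That is within 5 mm of the jam jar's line, so I accept it. Next, the corn can.

{"api": "send_rows", "payload": {
  "moves": [
    [[16, -8, 14], [0, 1.7, 0], 91.8],
    [[35, 7, 39], [0, 2.5, 0], 91.8],
    [[34, 7, 40], [0, 2.5, 0], 91.8],
    [[32, 7, 42], [0, 2.5, 0], 91.8],
    [[30, 7, 43], [0, 2.5, 0], 91.8],
    [[28, 7, 45], [0, 2.5, 0], 91.8],
    [[26, 7, 46], [0, 2.5, 0], 91.8],
    [[24, 7, 47], [0, 2.5, 0], 91.8],
    [[22, 7, 48], [0, 2.5, 0], 91.8],
    [[20, 7, 49], [0, 2.5, 0], 91.8],
    [[0, 0, 0], [0, 0, 0], 91.8]
  ]
}}

```text
time: 17.42
tool_pos: [358.0, -289.2, 191.6]
tcp_rot: [-1.571, -0.017, -3.06]
contact_force: [-0.1, 0.2, -0.5]
grip_width: 91.7
```

Run:
```python
from h import *
m,im=shot("w13.png"); print(proj(m,[[377.3,-271.5,85]]))
plan([(377.3,-271.5,180,.1)],91.8)
```

```text
shot [ 359.1 -286.5  192.1] 0.085
[[307.5673207  166.64803996]]
pose [ 359.7 -285.9  192.3] phi 0.087 g 91.7 F [ 0.2 -0.2 -0.2] t 17.57
1
[[[-19.0,12.0,-12.8],[0.0,-0.8,0.9],91.8]]
```

View pics/w13.png

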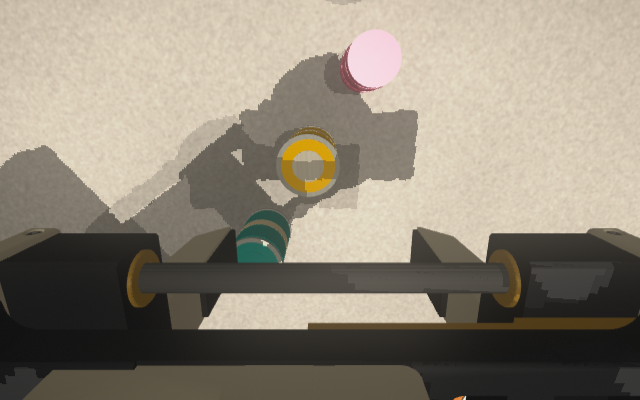

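Run:
```python
from h import *
m=lm()
t=unproj("side",(432.5,170.7),42.5); print("turq side",t, "wrist base", unproj(m,(265,232),42.5), unproj(m,(263,252),85))
print("corn",unproj(m,(308,165.3),85))
print("pink",unproj(m,(372,58),95))
```

```text
turq side [ 288.03339398 -221.21655976   42.5       ] wrist base [ 296.06871131 -231.0943204    42.5       ] [ 294.82136357 -236.66916473   85.        ]
corn [ 378.48365397 -271.78036786   85.        ]
pink [ 465.19937018 -313.56420928   95.        ]
```

{"api": "send_rows", "payload": {
  "moves": [
    [[-18, 20, -14], [0, -0.8, 0.9], 91.8],
    [[0, 30, 0], [0, 0, 0], 91.8],
    [[0, 0, 0], [0, 0, 0], 91.8]
  ]
}}

```text
time: 17.95
tool_pos: [377.4, -266.3, 142.3]
tcp_rot: [-1.571, 0.002, -3.035]
contact_force: [-0.2, -0.3, -0.7]
grip_width: 92.0
```

```bash
python3 -c "
from h import *
viewer.capture('top');viewer.capture('top')
plan([(378.2,-271.7,70,.1)],91.8,dmax=40)"
```

```text
pose [ 378.6 -267.9  144.3] phi 0.106 g 91.8 F [-0.3 -0.6  0.1] t 18.05
2
[[[0.6,37.2,1.8],[-0.1,0.2,-0.1],91.8],[[0.5,37.2,1.8],[-0.1,0.2,-0.1],91.8]]
```

{"api": "send_rows", "payload": {
  "moves": [
    [[2, 37, 2], [0, 0.2, -0.2], 91.8],
    [[2, 36, 2], [0, 0.2, -0.2], 91.8],
    [[0, 1, 0], [0, 0, 0], 91.8]
  ]
}}

```text
time: 18.42
tool_pos: [378.4, -274.5, 73.8]
tcp_rot: [-1.56, 0.004, -3.041]
contact_force: [-0.3, 0.3, 0.8]
grip_width: 91.9
```

```bash
python3 -c "
from h import *
viewer.capture('top');viewer.capture('top')
plan([(378.2,-271.7,70,.1)],91.8,dmax=40)"
```

```text
pose [ 379.7 -275.6   75.6] phi 0.101 g 91.7 F [ 0.2  0.7 -0.3] t 18.52
1
[[[1.1,5.6,-4.2],[-0.8,0.0,-0.4],91.8]]
```

{"api": "send_rows", "payload": {
  "moves": [
    [[1.5, 6, -4], [-0.7, 0, -0.4], 85],
    [[0, 0.7, -0.3], [0, 0, 0], 70],
    [[0, 0.5, 0], [0, 0, 0], 60],
    [[0, 0.5, 0], [0, 0, 0], 45],
    [[0, 0.5, 0], [0, 0, 0], 40],
    [[0, 0.5, 0], [0, 0, 0], 40]
  ]
}}

```text
time: 19.27
tool_pos: [379.7, -272.6, 70.8]
tcp_rot: [-1.564, 0.004, -3.041]
contact_force: [0.3, 3.2, 8.4]
grip_width: 52.7
```

```bash
python3 -c "
from h import *
viewer.capture('top')
plan([(378.2,-271.7,150,.1)],40,dmax=40)"
```

```text
pose [ 379.7 -272.6   70.8] phi 0.101 g 53.1 F [-0.9  1.8  6. ] t 19.32
2
[[[0.5,-39.6,-0.3],[-0.2,0.0,-0.1],40],[[0.6,-39.6,-0.4],[-0.2,0.0,-0.1],40]]
```

```bash
python3 -c "
from h import *
a=rw(51.8,-.3);print(a);b=rw(-60,-.3)
plan([(378.2,-260,240,.1),(*b,240,.4),(*a,220,.532)],40,dmax=48)"
```

```text
[578.99312103 256.51742317]
pose [ 379.7 -272.6   70.8] phi 0.101 g 53.1 F [-0.9  1.8  6. ] t 19.32
17
[[[-0.1,-42.3,-2.9],[-0.1,0.0,-0.1],40],[[-0.1,-42.3,-3.0],[-0.1,0.0,-0.1],40],[[-0.0,-42.3,-3.0],[-0.1,0.0,-0.1],40],[[0.0,-42.3,-3.1],[-0.1,0.0,-0.1],40],[[-15.0,0.0,-44.7],[0.0,-1.7,-0.0],40],[[-16.3,0.0,-44.2],[0.0,-1.7,0.0],40],[[-17.6,0.0,-43.7],[0.0,-1.7,0.0],40],[[-18.9,0.0,-43.2],[0.0,-1.7,-0.0],40],[[-20.2,0.0,-42.6],[0.0,-1.7,0.0],40],[[-21.5,0.0,-42.0],[0.0,-1.7,0.0],40],[[-22.7,0.0,-41.3],[-0.0,-1.7,0.0],40],[[-24.0,0.0,-40.6],[-0.0,-1.7,0.0],40],[[-25.2,0.0,-39.9],[0.0,-1.7,-0.0],40],[[-26.4,-0.0,-39.1],[-0.0,-1.7,0.0],40],[[-36.9,6.7,-4.9],[-0.0,-2.5,-0.0],40],[[-37.1,6.7,-3.3],[0.0,-2.5,0.0],40],[[-37.2,6.7,-1.6],[-0.0,-2.5,0.0],40]]
```

{"api": "send_rows", "payload": {
  "moves": [
    [[0, -20, 0], [0, 0, 0], 40],
    [[0, -42, -3], [0, 0, 0], 40],
    [[0, -42, -3], [0, 0, 0], 40],
    [[0, -42, -3], [0, 0, 0], 40],
    [[0, -20, -3], [0, 0, 0], 40],
    [[-15, 0, -45], [0, -1.7, 0], 40],
    [[-16, 0, -44], [0, -1.7, 0], 40],
    [[-18, 0, -44], [0, -1.7, 0], 40],
    [[-19, 0, -43], [0, -1.7, 0], 40],
    [[-20, 0, -43], [0, -1.7, 0], 40],
    [[-22, 0, -42], [0, -1.7, 0], 40],
    [[-23, 0, -41], [0, -1.7, 0], 40],
    [[-24, 0, -41], [0, -1.7, 0], 40],
    [[-25, 0, -40], [0, -1.7, 0], 40],
    [[-26, 0, -39], [0, -1.7, 0], 40],
    [[0, 0, 0], [0, 0, 0], 40]
  ]
}}

```text
time: 21.32
tool_pos: [481.5, 215.6, 234.5]
tcp_rot: [-1.568, -0.005, -2.738]
contact_force: [0.3, -0.2, -2.2]
grip_width: 52.5
```

Run:
```python
from h import *
m,im=shot("w14.png")
a=rw(51.8,-.3)
plan([(*a,220,.532)],40,dmax=40)
```

```text
shot [481.2 213.  234.7] 0.401
pose [481.3 212.4 235. ] phi 0.399 g 52.4 F [ 0.6 -0.6 -2. ] t 21.48
3
[[[-35.8,4.8,-0.9],[-0.1,-2.5,0.1],40],[[-35.7,4.9,0.7],[-0.1,-2.5,0.1],40],[[-35.7,4.9,2.3],[-0.1,-2.5,0.1],40]]
```

View pics/w14.png

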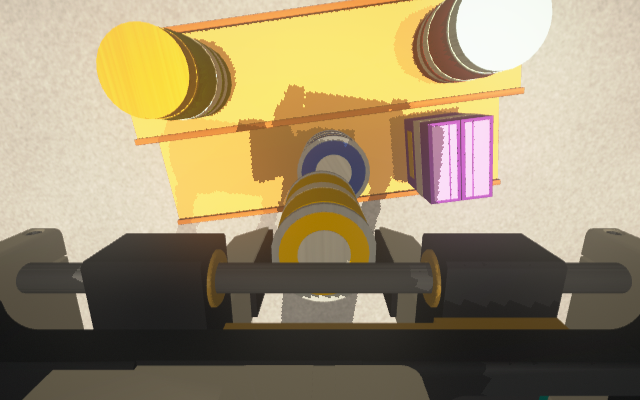

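The can is held level and clear of the stack. Moving over the upper step.

{"api": "send_rows", "payload": {
  "moves": [
    [[-36, 5, -1], [0, -2.5, 0], 40],
    [[-36, 5, 1], [0, -2.5, 0], 40],
    [[-36, 5, 2], [0, -2.5, 0], 40],
    [[0, 0, 0], [0, 0, 0], 40]
  ]
}}

```text
time: 21.98
tool_pos: [582.3, 251.3, 219.3]
tcp_rot: [-1.567, -0.007, -2.616]
contact_force: [-0.0, 0.1, -1.7]
grip_width: 52.7
```

Run:
```python
from h import *
m,im=shot("w15.png")
a=rw(51.8,-.3)
plan([(*a,160,.532)],40,dmax=40)
for n,p,z in [("can",(320,250),235)]:pass
```

```text
shot [580.9 251.  220.5] 0.526
pose [580.6 251.3 220.9] phi 0.526 g 53.1 F [ 0.6  0.4 -1.9] t 22.12
2
[[[-0.8,30.4,-2.8],[-0.1,-0.2,0.2],40],[[-0.7,30.5,-2.7],[-0.1,-0.2,0.2],40]]
```

View pics/w15.png

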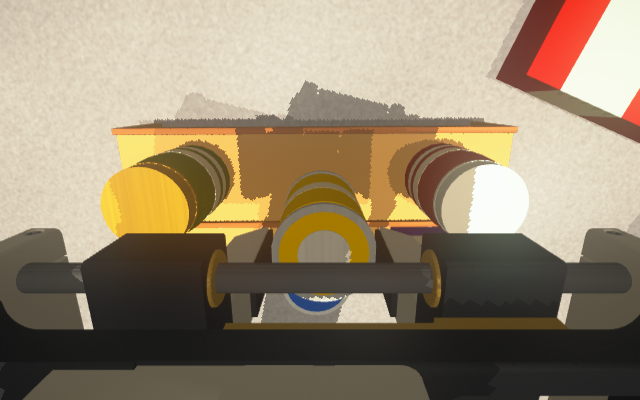

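{"api": "send_rows", "payload": {
  "moves": [
    [[-1, 30, -3], [0, -0.2, 0.2], 40],
    [[-1, 28, -3], [0, -0.2, 0.2], 40],
    [[0, 0, 0], [0, 0, 0], 40]
  ]
}}

```text
time: 22.5
tool_pos: [577.6, 255.2, 164.9]
tcp_rot: [-1.566, 0.003, -2.611]
contact_force: [-0.1, -1.1, -1.6]
grip_width: 52.8
```

Run:
```python
from h import *
viewer.capture("top");im=viewer.capture("side");crop('side',(190,110,350,270),4,'s16.png',im)
a=rw(51.8,-.3)
plan([(*a,145,.532)],40,dmax=40)
```

```text
pose [579.6 255.7 167.6] phi 0.53 g 52.9 F [ 0.7 -0.6 -1.4] t 22.6
1
[[[0.3,22.6,-1.2],[-0.4,-0.1,-0.5],40]]
```

View pics/s16.png

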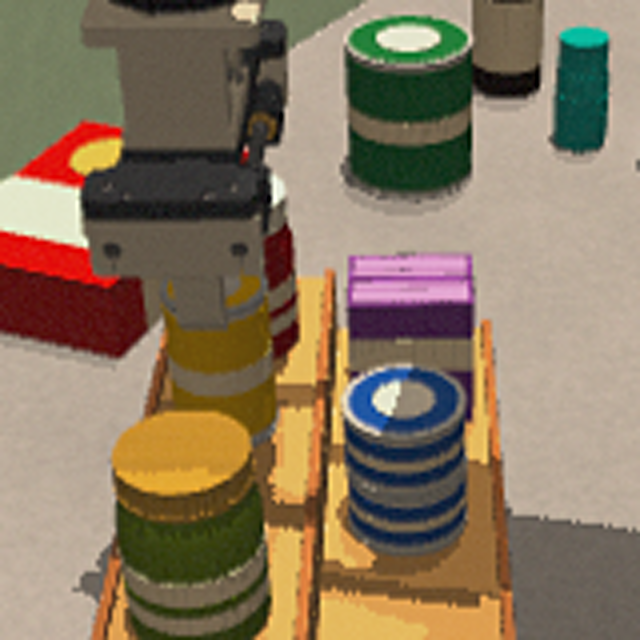

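{"api": "send_rows", "payload": {
  "moves": [
    [[0.5, 15, -1], [-0.3, 0, -0.4], 40],
    [[0, 6, 0], [0, 0, 0], 40],
    [[0, 0.5, 0], [0, 0, 0], 40]
  ]
}}

```text
time: 22.98
tool_pos: [579.8, 256.3, 147.7]
tcp_rot: [-1.569, 0.006, -2.612]
contact_force: [0.2, 0.4, -2.4]
grip_width: 53.1
```

Run:
```python
from h import *
viewer.capture("top")
a=rw(51.8,-.3)
plan([(*a,141,.532)],40,dmax=40)
```

```text
pose [579.8 256.3 147.8] phi 0.53 g 52.4 F [ 0.5 -0.3 -1.4] t 23.02
1
[[[0.6,6.8,-0.6],[-0.1,-0.1,-0.3],40]]
```

{"api": "send_rows", "payload": {
  "moves": [
    [[0.6, 3, -0.4], [0, 0, -0.2], 40],
    [[0, 2, 0], [0, 0, 0], 40],
    [[0, 1.2, 0], [0, 0, 0], 40]
  ]
}}

```text
time: 23.4
tool_pos: [579.4, 256.5, 141.7]
tcp_rot: [-1.569, 0.003, -2.612]
contact_force: [0.7, 0.1, -1.3]
grip_width: 52.7
```

{"api": "send_rows", "payload": {
  "moves": [
    [[0, 1.2, 0], [0, 0, 0], 40]
  ]
}}

```text
time: 23.52
tool_pos: [579.6, 256.8, 141.0]
tcp_rot: [-1.569, 0.004, -2.611]
contact_force: [-1.8, 1.3, 4.9]
grip_width: 52.5
```

{"api": "send_rows", "payload": {
  "moves": [
    [[0, 1, 0], [0, 0, 0], 40]
  ]
}}

```text
time: 23.65
tool_pos: [580.1, 257.0, 141.0]
tcp_rot: [-1.568, 0.006, -2.611]
contact_force: [-1.9, -0.1, 6.2]
grip_width: 52.6
```

Contact. Release and rise.

{"api": "send_rows", "payload": {
  "moves": [
    [[0, 0, 0], [0, 0, 0], 60],
    [[0, 0, 0], [0, 0, 0], 68],
    [[0, 0, 0], [0, 0, 0], 72],
    [[0, -10, 0], [0, 0, 0], 72],
    [[0, -30, 0], [0, 0, 0], 72],
    [[0, -40, 0], [0, 0, 0], 72],
    [[0, -40, 0], [0, 0, 0], 72],
    [[0, 0, 0], [0, 0, 0], 80]
  ]
}}

```text
time: 24.65
tool_pos: [579.6, 256.7, 266.9]
tcp_rot: [-1.568, 0.007, -2.612]
contact_force: [0.9, 1.1, -0.6]
grip_width: 77.3
```

Run:
```python
from h import *
m,im=shot("w17.png"); im=viewer.capture('side'); crop('side',(190,110,350,270),4,'s17.png',im)
print(proj(m,[*rw(50.5,-.3),155]))
plan([(575,200,280,.5),(546,-300.4,215,.05)],91.8,dmax=57)
```

```text
shot [578.1 256.2 262.8] 0.53
[[323.25006242 190.94513691]]
pose [577.6 256.1 261.1] phi 0.53 g 79.9 F [ 0.  -0.2 -0.5] t 24.85
11
[[[15.3,-9.4,23.5],[-0.0,0.9,0.1],91.8],[[14.9,-9.4,23.8],[-0.0,0.9,0.1],91.8],[[29.5,7.2,47.2],[0.0,2.9,0.0],91.8],[[27.1,7.2,48.7],[0.0,2.9,0.0],91.8],[[24.6,7.2,50.0],[0.0,2.9,0.0],91.8],[[22.1,7.2,51.1],[0.0,2.9,0.0],91.8],[[19.5,7.2,52.2],[0.0,2.9,0.0],91.8],[[16.9,7.2,53.1],[0.0,2.9,0.0],91.8],[[14.2,7.2,53.9],[0.0,2.9,0.0],91.8],[[11.5,7.2,54.5],[0.0,2.9,0.0],91.8],[[8.8,7.2,55.0],[0.0,2.9,0.0],91.8]]
```

View pics/w17.png

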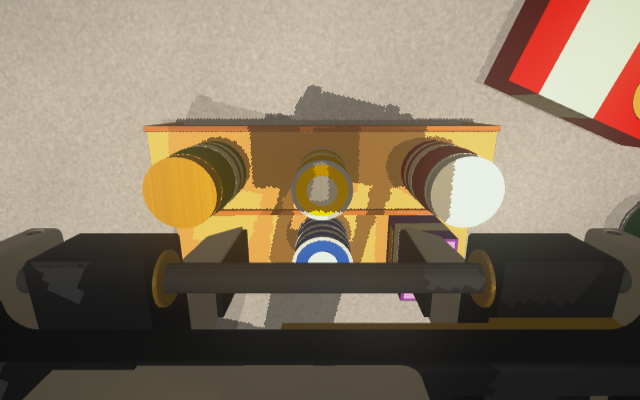

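View pics/s17.png

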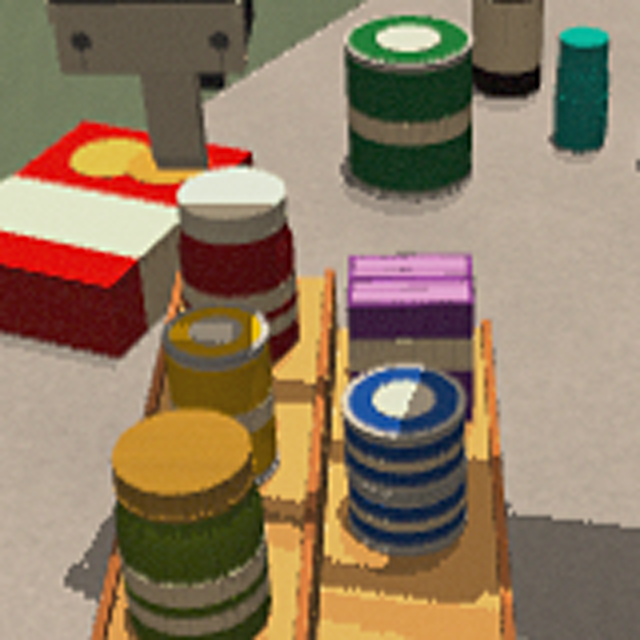

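Corn can stands at (322,190) against predicted (323,191). Next, the brown spice jar.

{"api": "send_rows", "payload": {
  "moves": [
    [[15, -10, 24], [0, 0.9, 0], 91.8],
    [[15, -10, 24], [0, 0.9, 0], 91.8],
    [[29, 7, 47], [0, 2.9, 0], 91.8],
    [[27, 7, 49], [0, 2.9, 0], 91.8],
    [[25, 7, 50], [0, 2.9, 0], 91.8],
    [[22, 7, 51], [0, 2.9, 0], 91.8],
    [[19, 7, 52], [0, 2.9, 0], 91.8],
    [[17, 7, 53], [0, 2.9, 0], 91.8],
    [[14, 7, 54], [0, 2.9, 0], 91.8],
    [[11, 7, 54], [0, 2.9, 0], 91.8],
    [[9, 7, 52], [0, 2.9, 0], 91.8],
    [[0, 0, 0], [0, 0, 0], 91.8]
  ]
}}

```text
time: 26.35
tool_pos: [533.4, -311.9, 200.6]
tcp_rot: [-1.576, -0.031, -3.112]
contact_force: [-0.1, 1.0, -0.3]
grip_width: 92.0
```

Run:
```python
from h import *
m,im=shot("w18.png"); print(proj(m,[[546,-300.4,95]]))
plan([(546,-300.4,180,.05)],91.8)
```

```text
shot [ 534.5 -308.6  201.7] 0.034
[[314.85766685 174.00829156]]
pose [ 535.  -307.8  202.4] phi 0.035 g 92.2 F [-0.5  0.1  0.7] t 26.5
1
[[[-11.9,22.1,-6.9],[0.3,-0.9,1.6],91.8]]
```

View pics/w18.png

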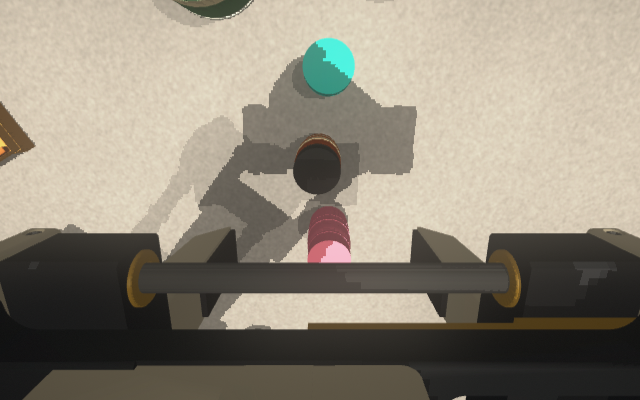

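Black cap centre is at (317,169); turquoise (329,66) and pink (329,255) are in line with it along x, so jaws along y are clear.

Run:
```python
from h import *
m=lm(); print(unproj(m,(317,169.5),95))
plan([(548,-301.8,140,.05)],91.8)
```

```text
[ 549.96966689 -302.10529195   95.        ]
pose [ 535.  -307.8  202.4] phi 0.035 g 92.2 F [-0.5  0.1  0.7] t 26.5
2
[[[-7.5,31.0,-2.6],[0.2,-0.4,0.8],91.8],[[-7.1,31.1,-2.6],[0.2,-0.4,0.8],91.8]]
```

{"api": "send_rows", "payload": {
  "moves": [
    [[-8, 31, -3], [0.2, -0.4, 0.8], 91.8],
    [[-8, 31, -3], [0.2, -0.4, 0.8], 91.8],
    [[0, 0, 0], [0, 0, 0], 91.8]
  ]
}}

```text
time: 26.88
tool_pos: [551.4, -295.8, 140.2]
tcp_rot: [-1.569, 0.002, -3.085]
contact_force: [-0.1, -0.0, -0.3]
grip_width: 91.8
```

Run:
```python
from h import *
m,im=shot("w19.png",(220,100,420,240),4)
plan([(549,-301.7,68,.05)],91.8,dmax=40)
```

```text
shot [ 552.6 -297.5  143.2] 0.055
pose [ 552.8 -298.2  143.8] phi 0.055 g 92.0 F [-0.3 -0.1  0.1] t 27.02
2
[[[2.3,37.9,1.4],[-0.2,0.1,-0.2],91.8],[[2.1,37.9,1.5],[-0.2,0.1,-0.2],91.8]]
```

View pics/w19.png

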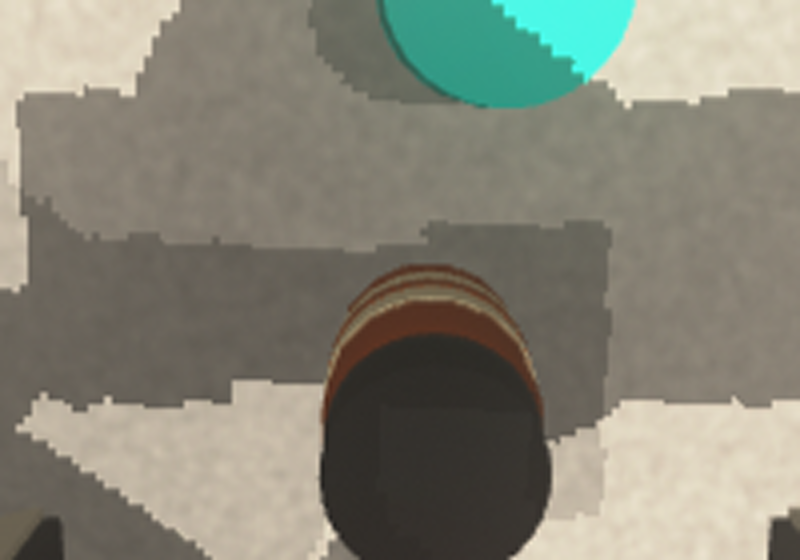

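Run:
```python
from h import *
m=lm(); 
for r in (460,470): print(unproj(m,cpx((435,r),4,(220,100)),95))
```

```text
[ 551.66429756 -301.41065412   95.        ]
[ 549.84801487 -301.51943604   95.        ]
```

Jar axis is at about (550,−301.5). Descending.

{"api": "send_rows", "payload": {
  "moves": [
    [[3, 38, 2], [-0.1, 0, -0.2], 91.8],
    [[3, 37, 2], [-0.1, 0, -0.3], 91.8],
    [[0, 1, 0], [0, 0, 0], 91.8]
  ]
}}

```text
time: 27.4
tool_pos: [550.5, -304.8, 72.6]
tcp_rot: [-1.561, 0.006, -3.086]
contact_force: [-0.1, -0.9, -0.3]
grip_width: 91.9
```

Run:
```python
from h import *
viewer.capture("top");viewer.capture("top")
plan([(550,-301.5,68,.05)],91.8,dmax=40)
```

```text
pose [ 552.3 -305.9   75.5] phi 0.056 g 91.9 F [ 0.2 -0.9  0.6] t 27.5
1
[[[2.1,7.4,-4.6],[-0.8,0.3,-0.6],91.8]]
```

{"api": "send_rows", "payload": {
  "moves": [
    [[2.5, 7, -4.5], [-0.7, 0.3, -0.6], 85],
    [[0, 0.7, -0.3], [0, 0, 0], 70],
    [[0, 0.5, 0], [0, 0, 0], 60],
    [[0, 0.5, 0], [0, 0, 0], 48],
    [[0, 0.5, 0], [0, 0, 0], 35],
    [[0, 0.5, 0], [0, 0, 0], 30],
    [[0, 0.5, 0], [0, 0, 0], 30]
  ]
}}

```text
time: 28.38
tool_pos: [552.0, -302.0, 70.3]
tcp_rot: [-1.566, 0.006, -3.091]
contact_force: [-0.2, 1.3, 5.1]
grip_width: 43.2
```

Run:
```python
from h import *
viewer.capture("top")
print(bot.get_obs()["tcp_rot"])
b=rw(-45,114)
plan([(552,-290,220,.05),(*b,225,.532)],30,dmax=52)
```

```text
[-1.56573729  0.00648259 -3.09107427]
pose [ 552.  -302.    70.3] phi 0.051 g 43.1 F [-1.4  1.6  5.1] t 28.43
15
[[[-0.5,-49.9,-3.8],[-0.1,0.0,-0.1],30],[[-0.4,-49.9,-3.8],[-0.1,0.0,-0.1],30],[[-0.3,-49.9,-3.9],[-0.1,0.0,-0.1],30],[[7.0,-0.4,-50.1],[0.0,-2.3,0.0],30],[[5.0,-0.4,-50.3],[-0.0,-2.3,0.0],30],[[3.0,-0.4,-50.5],[0.0,-2.3,0.0],30],[[1.0,-0.4,-50.6],[0.0,-2.3,0.0],30],[[-1.1,-0.4,-50.6],[-0.0,-2.3,-0.0],30],[[-3.1,-0.4,-50.5],[0.0,-2.3,0.0],30],[[-5.1,-0.4,-50.3],[-0.0,-2.3,0.0],30],[[-7.1,-0.4,-50.1],[0.0,-2.3,0.0],30],[[-9.1,-0.4,-49.7],[-0.0,-2.3,-0.0],30],[[-11.1,-0.4,-49.3],[0.0,-2.3,0.0],30],[[-13.1,-0.4,-48.8],[-0.0,-2.3,0.0],30],[[-15.0,-0.4,-48.3],[0.0,-2.3,0.0],30]]
```

{"api": "send_rows", "payload": {
  "moves": [
    [[0, -25, 0], [0, 0, 0], 30],
    [[0, -48, -4], [0, 0, 0], 30],
    [[0, -48, -4], [0, 0, 0], 30],
    [[0, -30, -4], [0, 0, 0], 30],
    [[7, -1, -50], [0, -2.3, 0], 30],
    [[5, -1, -50], [0, -2.3, 0], 30],
    [[3, -1, -50], [0, -2.3, 0], 30],
    [[1, -1, -50], [0, -2.3, 0], 30],
    [[-1, -1, -50], [0, -2.3, 0], 30],
    [[-3, -1, -50], [0, -2.3, 0], 30],
    [[-5, -1, -50], [0, -2.3, 0], 30],
    [[-7, -1, -50], [0, -2.3, 0], 30],
    [[-9, -1, -50], [0, -2.3, 0], 30],
    [[-11, -1, -49], [0, -2.3, 0], 30],
    [[-13, -1, -49], [0, -2.3, 0], 30],
    [[-15, 0, -44], [0, -2.3, 0], 30],
    [[0, 0, 0], [0, 0, 0], 30]
  ]
}}

```text
time: 30.55
tool_pos: [427.3, 316.3, 226.7]
tcp_rot: [-1.571, -0.005, -2.597]
contact_force: [-0.2, -0.9, -1.4]
grip_width: 43.3
```

Run:
```python
from h import *
m,im=shot("w20.png")
b=rw(-45,117.5);print(b)
plan([(*b,160,.532)],30,dmax=40)
```

```text
shot [428.  313.7 226.8] 0.541
[435.81644913 308.93422033]
pose [428.3 313.1 227. ] phi 0.54 g 43.5 F [ 0.1  0.1 -2.5] t 30.7
2
[[[-2.3,33.5,3.7],[-0.0,0.2,0.2],30],[[-2.2,33.5,3.7],[-0.0,0.2,0.2],30]]
```

View pics/w20.png

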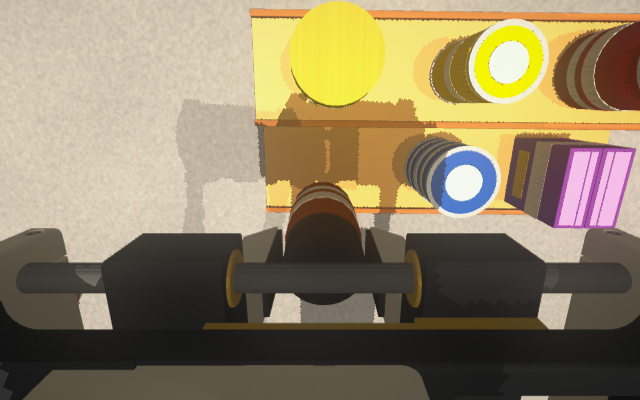

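Run:
```python
from h import *
m=lm()
for n,p,z in [("olive",(337.5,56),170),("leftend up",(256,123),76),("frontL",(267,209),36),("corn",(509,62),155),("tin",(464.5,182.5),110)]:
    w=unproj(m,p,z);print(n,w.round(1),rk(w))
```

```text
olive [519.1 357.9 170. ] [ 51.6 117.5]
leftend up [441.5 395.8  76. ] [  4.  189.5]
frontL [356.5 345.6  36. ] [-94.8 189.4]
corn [577.6 257.1 155. ] [50.9  0.9]
tin [496.4 208.4 110. ] [-43.8   0.2]
```

{"api": "send_rows", "payload": {
  "moves": [
    [[-2.5, 33, 4], [0, 0.2, 0.2], 30],
    [[-2.5, 30, 4], [0, 0.2, 0], 30],
    [[0, 0, 0], [0, 0, 0], 30]
  ]
}}

```text
time: 31.08
tool_pos: [438.5, 304.7, 163.3]
tcp_rot: [-1.569, -0.001, -2.615]
contact_force: [-0.4, -0.1, -1.7]
grip_width: 43.4
```

Run:
```python
from h import *
viewer.capture("top");viewer.capture("top")
b=rw(-45,117.5)
plan([(*b,115,.532)],30,dmax=40)
```

```text
pose [439.7 305.9 165.8] phi 0.528 g 43.4 F [-1.   0.1 -1. ] t 31.18
2
[[[1.1,25.4,-2.3],[-0.1,-0.1,-0.1],30],[[1.0,25.4,-2.3],[-0.1,-0.1,-0.1],30]]
```

Everything placed so far measures well: corn can at rack (51,1) and tin at (−44,0). Touchdown for the spice jar is expected at TCP z of about 100.

{"api": "send_rows", "payload": {
  "moves": [
    [[2, 25, -2.3], [0, -0.1, -0.1], 30],
    [[2, 23, -2], [0, -0.1, -0.1], 30],
    [[0, 0, 0], [0, 0, 0], 30]
  ]
}}

```text
time: 31.55
tool_pos: [437.4, 308.2, 122.2]
tcp_rot: [-1.568, 0.01, -2.612]
contact_force: [0.2, -0.3, -0.5]
grip_width: 43.7
```

Run:
```python
from h import *
viewer.capture("top");im=viewer.capture("side");crop('side',(190,130,350,330),3,'s21.png',im)
b=rw(-45,117.5)
plan([(*b,104,.532)],30,dmax=40)
```

```text
pose [438.7 308.9 123.7] phi 0.53 g 43.1 F [-0.2  0.2 -1.8] t 31.65
1
[[[2.7,19.7,-1.6],[-0.2,-0.1,-0.8],30]]
```

View pics/s21.png

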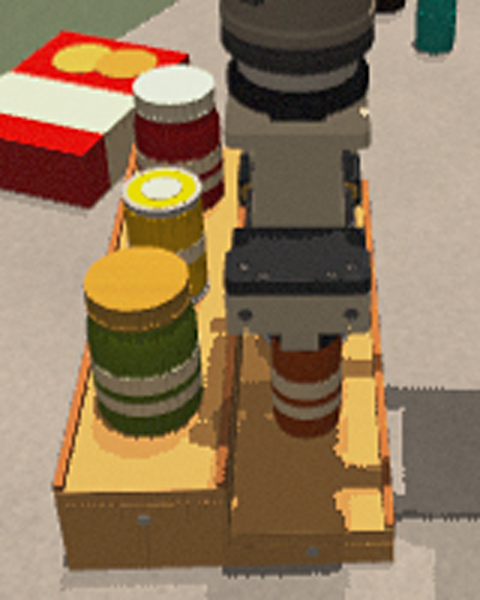

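{"api": "send_rows", "payload": {
  "moves": [
    [[3, 13, -1.5], [-0.2, 0, -0.7], 30],
    [[0.5, 5, 0], [0, 0, 0], 30],
    [[0, 0.5, 0], [0, 0, 0], 30]
  ]
}}

```text
time: 32.02
tool_pos: [436.2, 308.9, 106.3]
tcp_rot: [-1.571, 0.005, -2.612]
contact_force: [0.4, 0.8, -2.5]
grip_width: 43.2
```

Run:
```python
from h import *
viewer.capture("top")
b=rw(-45,117.5)
plan([(*b,100.5,.532)],30,dmax=40)
```

```text
pose [436.2 309.  106.4] phi 0.529 g 43.2 F [-0.9 -0.1 -2.1] t 32.08
1
[[[0.4,5.9,-0.2],[0.0,-0.2,-0.3],30]]
```

{"api": "send_rows", "payload": {
  "moves": [
    [[0.4, 3, 0], [0, 0, 0], 30],
    [[0, 1.5, 0], [0, 0, 0], 30],
    [[0, 1, 0], [0, 0, 0], 30]
  ]
}}

```text
time: 32.45
tool_pos: [436.1, 308.9, 100.9]
tcp_rot: [-1.571, 0.006, -2.612]
contact_force: [0.8, 1.0, -1.4]
grip_width: 43.4
```

{"api": "send_rows", "payload": {
  "moves": [
    [[0, 1, 0], [0, 0, 0], 30]
  ]
}}

```text
time: 32.58
tool_pos: [436.4, 309.2, 100.4]
tcp_rot: [-1.571, 0.007, -2.612]
contact_force: [-1.4, 0.5, 7.4]
grip_width: 43.4
```

{"api": "send_rows", "payload": {
  "moves": [
    [[0, 1, 0], [0, 0, 0], 30]
  ]
}}

```text
time: 32.7
tool_pos: [436.8, 309.4, 100.4]
tcp_rot: [-1.571, 0.008, -2.612]
contact_force: [-2.9, -1.0, 10.0]
grip_width: 43.5
```

{"api": "send_rows", "payload": {
  "moves": [
    [[0, 0, 0], [0, 0, 0], 50],
    [[0, 0, 0], [0, 0, 0], 58],
    [[0, 0, 0], [0, 0, 0], 64],
    [[0, -10, 0], [0, 0, 0], 64],
    [[0, -30, 0], [0, 0, 0], 64],
    [[0, -40, 0], [0, 0, 0], 64],
    [[0, -40, 0], [0, 0, 0], 64],
    [[10, -30, -20], [0, 0, 0], 80],
    [[30, -20, -40], [0, 0, 0], 80],
    [[30, 0, -40], [0, 0, 0], 80],
    [[30, 0, 50], [0, 0, 0], 80],
    [[0, 0, 50], [0, 0, 0], 80],
    [[0, 0, 50], [0, 0, 0], 80],
    [[0, 0, 0], [0, 0, 0], 80]
  ]
}}

```text
time: 34.45
tool_pos: [370.5, 217.0, 282.2]
tcp_rot: [-1.572, 0.019, -2.602]
contact_force: [0.4, 1.0, -0.3]
grip_width: 79.9
```

Run:
```python
from h import *
m,im=shot("w22.png"); im=viewer.capture('side'); crop('side',(160,100,360,330),3,'s22.png',im)
```

```text
shot [369.4 219.  282.1] 0.542
```

View pics/w22.png

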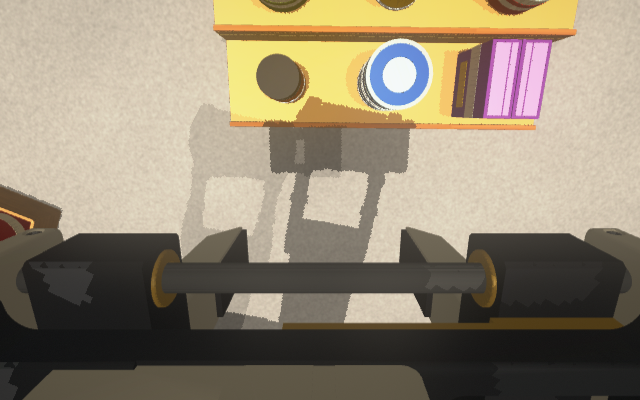

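View pics/s22.png

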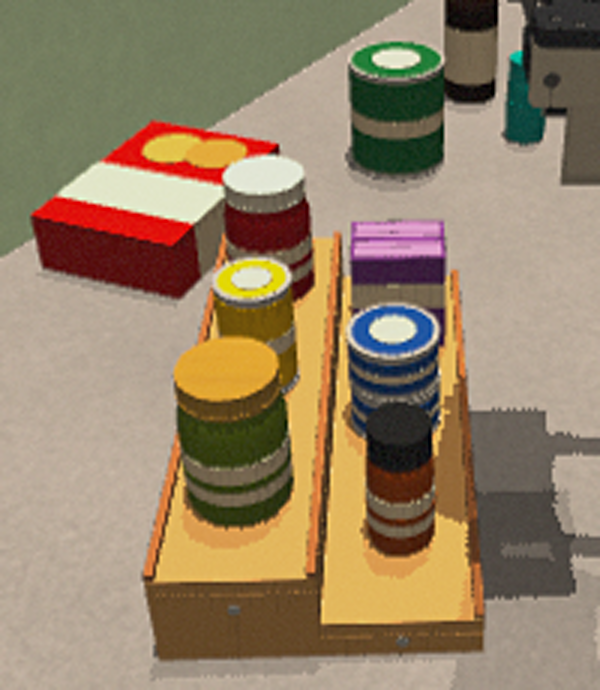

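Run:
```python
from h import *
m=lm()
for n,p,z in [("spice",(277.5,77),125),("tin",(399.5,74.5),110),("cTL",(490.5,41),115),("cTR",(551.5,40.5),115),("cBR",(539,118),115),("cBL",(485,118),115)]:
    w=unproj(m,p,z);print(n,w.round(1),rk(w))
im=viewer.capture("top"); crop("top",(175,100,345,255),4.5,"t23.png",im)
print(bot.get_obs()["time"])
```

```text
spice [432.2 307.3 125. ] [-48.9 117.9]
tin [496.  208.8 110. ] [-43.9   0.6]
cTL [563.7 153.1 115. ] [-13.8 -81.7]
cTR [593.6 104.3 115. ] [ -12.8 -138.9]
cBR [532.9  67.8 115. ] [ -83.7 -139.5]
cBL [505.2 113.7 115. ] [-84.3 -86. ]
34.7
```

View pics/t23.png

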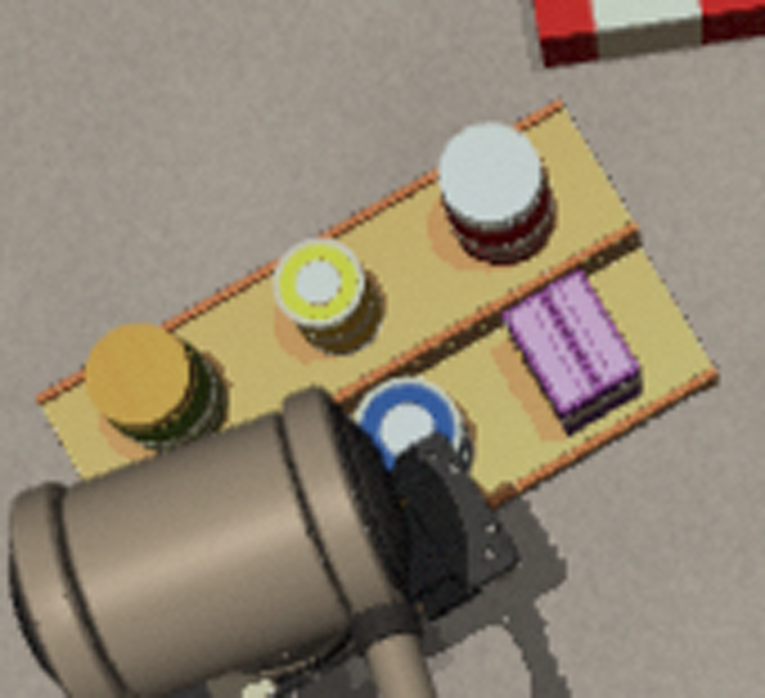

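Run:
```python
from h import *
for p in [(503,316),(580,271),(641,365),(568,414)]:
    w=unproj("top",cpx(p,4.5,(175,100)),115);print(w.round(1),rk(w))
for n,p in [("jam",(491,172)),("olive",(138,373))]:
    w=unproj("top",cpx(p,4.5,(175,100)),170);print(n,w.round(1),rk(w))
w=unproj("top",cpx((319,283),4.5,(175,100)),155);print("corn",w.round(1),rk(w))
```

```text
[565.  150.9 115. ] [-13.8 -84.3]
[592.8 103.9 115. ] [ -13.7 -138.8]
[533.8  66.9 115. ] [ -83.3 -140.8]
[504.  111.2 115. ] [-86.6 -87.5]
jam [639.7 153.9 170. ] [  52.  -119.5]
olive [520.4 357.8 170. ] [ 52.6 116.7]
corn [576.8 256.5 155. ] [49.9  0.8]
```

Everything checks out within tolerance, with the cartons about 6 mm from the jam line against 15 mm allowed. Handing in.

```bash
python3 -c "
from plant import bot
print(bot.close_job())"
```

```text
the job is handed in; nothing more can be done
None
```

I placed all the goods and handed the job in at about 35 s of the 125 s allowed; the hand-in gives no verdict. The two cartons went up together in one grasp, and I set each thing down on felt contact before letting go.

Last camera checks, in the rack frame and in mm:

| Thing | Measured (x, y) | Target |
|---|---|---|
| Corn can | (50–51, +1) | Midway between the jars, which are at y −119 and +117 |
| Loose tin | (−44, 0.6) | About 1 mm off the stocked tin |
| Spice jar | (−49, 118) | Olive jar's line, y 117 |
| Cartons | (−48, −113) | Jam jar's line, y −119 |

- **Cartons:** they stand touching, square to about 0.02 rad, but about 6 mm off the jam jar's line against 15 mm allowed. I left them there. The tool position at release had put them at about y −119, while both cameras put them at −113. I did not find the cause.
- **Stock and big can:** the jars and stocked tin showed no movement beyond the 1–3 mm measuring scatter. I did not measure the big can again, but the arm never came near it and it looked unchanged in the side view.

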